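Close the field steriliser's lid evenly

TASK

Tighten the four winged nuts on the steriliser's lid by hand so that the gasket is clamped evenly. Work crosswise, a nut and then the one opposite, in two rounds: first bring every nut down until it is just snug (about 0.15 N m), and only then go round again the same way until each is firm (about 0.4 N m), never forcing one. Do not lean on the lid, and leave the other things on the table where they are.

Things in the scene. Friction and masses are not known exactly. Their poses are not given: they have to be found in the camera images.
- nut1: winged nut 1 on the lid's rim, opposite nut 3. Steel foot 42 mm across, 4 mm high; above it one flat upright bar in a dark sleeve, 60 long x 12 thick, 10 to 36 mm above the origin, which gives 0.33 rad per N m and springs straight when let go. Origin: on the screw axis at the flat underside; x along the bar, z up. Clockwise from above tightens; 1.27 mm lower per rad.
- nut2: winged nut 2 on the lid's rim, opposite nut 4. Steel foot 42 mm across, 4 mm high; above it one flat upright bar in a dark sleeve, 60 long x 12 thick, 10 to 36 mm above the origin, which gives 0.33 rad per N m and springs straight when let go. Origin: on the screw axis at the flat underside; x along the bar, z up. Clockwise from above tightens; 1.27 mm lower per rad.
- nut3: winged nut 3 on the lid's rim, opposite nut 1. Steel foot 42 mm across, 4 mm high; above it one flat upright bar in a dark sleeve, 60 long x 12 thick, 10 to 36 mm above the origin, which gives 0.33 rad per N m and springs straight when let go. Origin: on the screw axis at the flat underside; x along the bar, z up. Clockwise from above tightens; 1.27 mm lower per rad.
- nut4: winged nut 4 on the lid's rim, opposite nut 2. Steel foot 42 mm across, 4 mm high; above it one flat upright bar in a dark sleeve, 60 long x 12 thick, 10 to 36 mm above the origin, which gives 0.33 rad per N m and springs straight when let go. Origin: on the screw axis at the flat underside; x along the bar, z up. Clockwise from above tightens; 1.27 mm lower per rad.
- lid: round aluminium lid, 196 mm across, resting on a rubber gasket; four forked ears at 115 mm radius, one under each nut, their tops 12 mm above the origin. Origin: centre of its underside, z up. Handle, gauge and valve stand within 50 mm of its centre, up to 56 mm above the origin. Tightening one nut slackens its two neighbours a little.
- pot: portable steriliser, fixed; white base 228 mm across. Origin: centre of its underside, z up; nuts 1 to 4 at 0, 90, 180, 270 deg from its x axis. A nut spins freely (0.04 N m) for 0.15 to 0.75 rad, each differently and not to be seen, until it meets the lid; then its torque rises by 0.4 to 0.6 N m per rad. Stopped and held, it keeps that torque; let go, it stays.
- spare_nut: spare winged nut lying on the table by the steriliser, the same shape as the fitted ones; leave it alone. Origin at the centre of its underside.
- spare_gasket: spare black rubber ring, 100 mm across and 8 mm thick, flat on the table by the steriliser; leave it alone. Origin at the centre of its underside.
- cassette1: white plastic test cassette, 70 x 22 x 5 mm, flat on the table; leave it alone. Origin at the centre of its underside.
- cassette2: another white test cassette, as cassette1; leave it alone. Origin at the centre of its underside.
- spray_bottle: clear spray bottle with a white trigger head, 76 mm across and 250 mm tall; leave it alone. Origin at the centre of its underside.

How it is judged (in metres and radians):
On the way:
1. first round: all four nuts are snug on the lid and none is firm yet (each presses on it with 3.5 to 30 N) (contact force between nut1 and lid between 3.5 and 30 N and contact force between nut2 and lid between 3.5 and 30 N and contact force between nut3 and lid between 3.5 and 30 N and contact force between nut4 and lid between 3.5 and 30 N), for 0.1 s.
At the end, for the whole second after the job is handed in: each of the four nuts presses on the lid with 25 to 80 N and is at rest, the lid is level within 0.012 rad, and everything else on the table is within 30 mm of where it was (contact force between nut1 and lid between 25 and 80 N and contact force between nut2 and lid between 25 and 80 N and contact force between nut3 and lid between 25 and 80 N and contact force between nut4 and lid between 25 and 80 N and angular speed of each of nut1, nut2, nut3, nut4 below 0.05 rad/s and angle between lid's own z axis and vertical below 0.012 rad and distance of each of spare_nut, spare_gasket, cassette1, cassette2, spray_bottle from where it was at the start of the episode below 0.03 m); the robot touches nothing.
It fails at once if a nut is pulled firm (over 32 N on the lid) while the one opposite is still loose (under 0.5 N) ((contact force between nut1 and lid above 32 N and contact force between nut3 and lid below 0.5 N) or (contact force between nut2 and lid above 32 N and contact force between nut4 and lid below 0.5 N) or (contact force between nut3 and lid above 32 N and contact force between nut1 and lid below 0.5 N) or (contact force between nut4 and lid above 32 N and contact force between nut2 and lid below 0.5 N)).
It fails at once if first round not crosswise: two neighbouring nuts are snug (over 6 N) while the other two are both loose (under 0.5 N) ((contact force between each of nut1, nut2 and lid above 6 N and contact force between each of nut3, nut4 and lid below 0.5 N) or (contact force between each of nut2, nut3 and lid above 6 N and contact force between each of nut4, nut1 and lid below 0.5 N) or (contact force between each of nut3, nut4 and lid above 6 N and contact force between each of nut1, nut2 and lid below 0.5 N) or (contact force between each of nut4, nut1 and lid above 6 N and contact force between each of nut2, nut3 and lid below 0.5 N)).
It fails at once if second round not crosswise: two neighbouring nuts are firm (over 33 N) while the other two are both only snug (under 22 N) ((contact force between each of nut1, nut2 and lid above 33 N and contact force between each of nut3, nut4 and lid below 22 N) or (contact force between each of nut2, nut3 and lid above 33 N and contact force between each of nut4, nut1 and lid below 22 N) or (contact force between each of nut3, nut4 and lid above 33 N and contact force between each of nut1, nut2 and lid below 22 N) or (contact force between each of nut4, nut1 and lid above 33 N and contact force between each of nut2, nut3 and lid below 22 N)).
It fails at once if a nut is overtightened (over 100 N on the lid) (contact force between any of nut1, nut2, nut3, nut4 and lid above 100 N).
It fails at once if the robot leans on the lid with more than 20 N (contact force between any of the fingers, the arm and lid above 20 N).
It also fails if it takes over 72 s, if anything falls off the work surface, if the arm or the gripper's body presses on something with over 40 N, if the wrist force passes 120 N, or if a joint passes its speed limit or range.

ROBOT

A 6-joint arm with a two-finger parallel gripper is mounted at the origin on the work surface. World frame = base frame: x ahead of the robot, y to its left, z up, the work surface at z = 0. Lengths are in m, angles in degrees, forces in N, time in s.
With the tool pointing down it reaches from about 0.35 to 0.875 m from the base axis. Payload 4.2 kg.
Tool frame: the origin (TCP) lies midway between the tips of the shut fingers; the grasp point (between the pads) lies r.grasp_offset behind it (r.grasp_offset is the distance from the TCP to the grasp point, in m); z points along the fingers, y is the direction in which the jaws open and shut (so a half turn about z gives the same grasp; the last joint's range is limited). The gripper opens to 87 mm and grips with 3 to 60 N. Pads are 19 mm wide; open, the fingers measure 117 mm over their backs; the gripper's body (75 mm by 190 mm) begins 51 mm behind the grasp point.
Start: joints at [-54.397, 22.042, 0.453, 0, -68.411, -14.817], TCP at [0.222, -0.584, 0.223] pointing down, gripper open.
Joint ranges: [-179.83, 179.83], [-69.29, 118.12], [-61.27, 80.66], [-181.25, 117.63], [-171.15, -9.14], [-177.46, 177.46]. Speed limits (degrees/s): [159.86, 159.86, 180, 180, 180, 180].

INTERFACE

Orientations are given as a 3x3 rotation matrix whose columns are the frame's x, y, z axes.
In Python, from station import sense, optics, r gives the robot as it stands. The module is installed in compiled form; this text tells all that it offers.
- The arm moves only by the tool servo_tool, never from a script. Its argument "deltas" is a list of rows, each an object with "slide": the shift along the tool's x, y, z in units of 25 mm (1.0 is 25 mm), a list of three; "spin": the turn about the tool's z in units of 8 degrees (1.0 is 8 degrees). A call has 1 to 10 rows; each row shifts and turns the pose as measured when the row begins, along the tool's axes as they then stand; what a row does not reach is not made up. A row lasts 1/10 s, in which the tool goes at most 50 mm and 8.59 degrees, less where a joint would pass 70% of its speed; a pose out of reach is approached as far as the arm can. A call is refused whole if a number of a shift passes 1 or a number of a turn 1, either way. A call with a gripper value outside its range is refused whole. "gripper" is the closure in counts, from 0 (fully open) to 255 (shut), set as the call begins (left out, the last holds). The fingers move at their own pace and stop on an object; the grip force is fixed at half the most. Time passes only in rows, so rows that do not move let the fingers close. It gives the time, the measured TCP pose, the force and the opening at its end, in the units of the state.
- sense(): the state, without advancing time (a new reading comes with each control period).
- optics.capture(name): name is "scene" or "top"; returns a dict with "frame" (420x560x3 uint8, red, green, blue), "camera_matrix" (3x3 intrinsics, pixels), "k1" (the pictures are not rectified: a ray, as slopes to the right and down, at radius r is drawn at 1 + k1 r^2 times it, then the intrinsics apply), "eye" and "rotation" of the camera in the world. Camera axes: x right, y down, z forward; pixel columns grow to the right and rows downward; lengths in m; the calibration is good to about 2 mm. A picture is of the moment at which its call begins. There is no depth.
- r.finish_job(): hands the job in, once; it reports no verdict.
The state is a dict: "time_s": time; "joints": joint angles; "joint_velocities": joint speeds; "effort": joint torques, N m; "tcp_pos": TCP position; "ee_rot": TCP orientation; "wrist_force": force on the tool from outside, world axes, zero at the start; "moment": the same for the moment, N m; "gripper_width": opening from 0.0 (shut) to 1.0 (fully open).
Only numpy, scipy, OpenCV 4.12 (cv2) and the standard library are available. Lean on these libraries where they do the work, as an engineer would, in place of code of your own. Each camera call takes 0.05 s, during which the arm holds its last target.

## Working session

There is one attempt and no reset: what is moved stays moved. The work goes in short steps, Python scripts to look and compute and a tool call to move; the robot and the scene stay as the last step left them, time stands still between calls to the robot, and variables do not carry over. Pictures are saved under pics/ and viewed, and the job is handed in when it is done.

Besides the shell and the picture viewer there is one more tool, called after "Request:" as a command line: name --argument value ..., lists and objects as JSON in quotes. servo_tool: Moves the arm, as the interface text tells. Its arguments: {"type":"object","properties":{"deltas":{"type":"array"},"gripper":{"type":"number"}},"required":["deltas"]}

```bash
mkdir -p pics; ls; python3 - <<'E'
from station import sense, optics, r
import cv2
print(sense()); print(r.grasp_offset)
for n in ("scene","top"):
    c=optics.capture(n); cv2.imwrite(f"pics/{n}0.png",cv2.cvtColor(c["frame"],cv2.COLOR_RGB2BGR))
    print(n,c["camera_matrix"],c["k1"],c["eye"],c["rotation"])
E
```

```text
pics
{'time_s': 0.0, 'joints': array([-5.43969225e+01,  2.20913264e+01,  3.79898389e-01, -2.77469661e-02,
       -6.84110142e+01, -1.48177905e+01]), 'joint_velocities': array([-0.02788533,  0.09064472, -0.12047609, -0.11069182,  0.04940543,
        0.02006478]), 'effort': array([-1.41612112e-03, -3.90664494e+01,  1.87398630e+01,  4.21980947e+00,
        1.09929385e-02, -2.05235374e-04]), 'tcp_pos': array([ 0.22160472, -0.58375385,  0.22145768]), 'ee_rot': array([[-9.34980173e-01, -3.54698893e-01, -8.77949886e-04],
       [-3.54699962e-01,  9.34978042e-01,  1.99966261e-03],
       [ 1.11585749e-04,  2.18105369e-03, -9.99997615e-01]]), 'wrist_force': array([ 0.20541555,  0.33921611, -0.8285208 ]), 'moment': array([-0.08178196, -0.02286514,  0.04312641]), 'gripper_width': 1.0020558002615427}
0.0187
scene [[388.08137221   0.         273.27813603]
 [  0.         388.08137221 202.70142737]
 [  0.           0.           1.        ]] -0.04315068240155969 [ 1.26057055 -0.03460271  0.80197915] [[ 0.03942048  0.67133191 -0.74010776]
 [ 0.99919148 -0.03234042  0.02388496]
 [-0.00790066 -0.74045092 -0.672064  ]]
top [[397.00465042   0.         279.15344475]
 [  0.         397.00465042 213.22403774]
 [  0.           0.           1.        ]] 0.012937942136664743 [ 0.48025409 -0.00634008  1.10645645] [[-0.01511331 -0.99611961  0.08670237]
 [-0.99987817  0.01471769 -0.00520045]
 [ 0.00390421 -0.0867704  -0.99622069]]
```

View pics/top0.png

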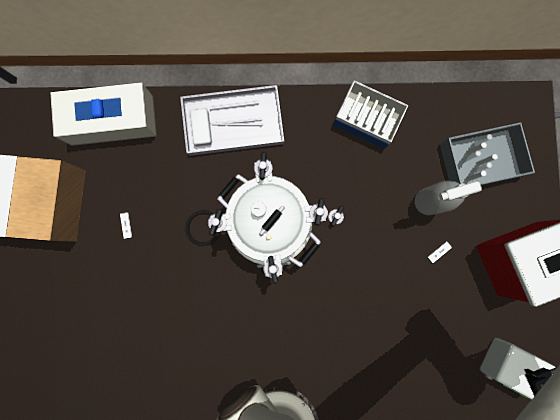

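View pics/scene0.png

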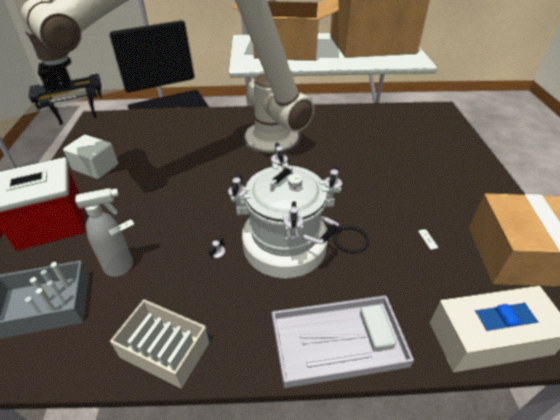

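Top view: the pot centre is at about (268,218). The nuts are near (263,165), (216,222), (273,268) and (320,212), and the spare nut is at (337,216). Next I'll zoom in.

```bash
python3 - <<'E'
import cv2
t=cv2.imread("pics/top0.png")[145:290,190:355]; s=cv2.imread("pics/scene0.png")[135:275,195:375]
cv2.imwrite("pics/topz.png",cv2.resize(t,None,fx=4,fy=4,interpolation=cv2.INTER_CUBIC))
cv2.imwrite("pics/scz.png",cv2.resize(s,None,fx=4,fy=4,interpolation=cv2.INTER_CUBIC))
E
```

```text
(no output)
```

View pics/topz.png

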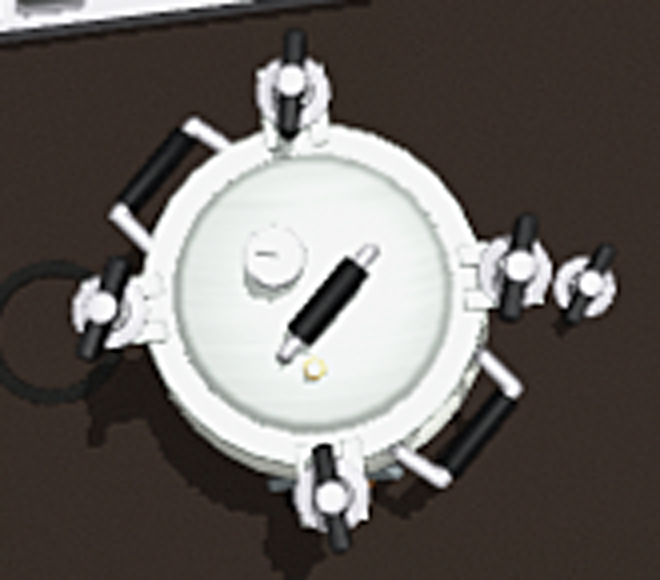

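View pics/scz.png

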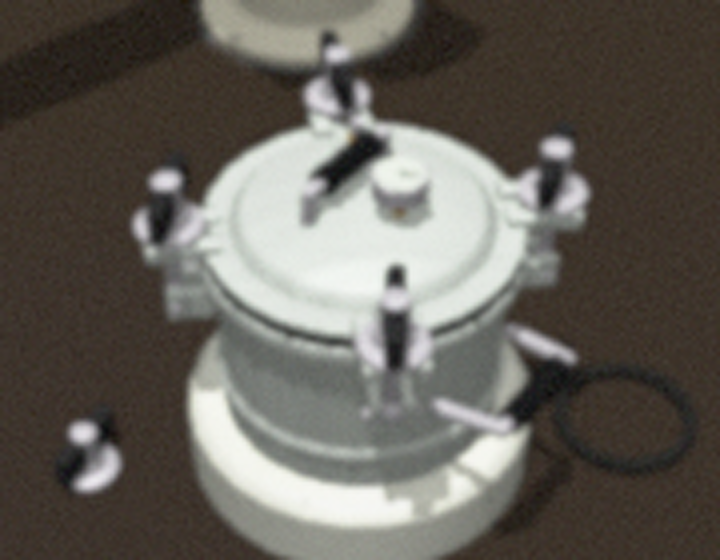

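```bash
cat > h.py <<'E'
import numpy as np,cv2
from station import sense, optics, r
def ray(c,uv):
    K=c["camera_matrix"]; d=np.array([c["k1"],0,0,0,0.])
    p=cv2.undistortPoints(np.array(uv,float).reshape(-1,1,2),K,d).reshape(-1,2)
    v=np.c_[p,np.ones(len(p))]@np.array(c["rotation"]).T
    return v/np.linalg.norm(v,axis=1)[:,None]
def plane(c,uv,z):
    v=ray(c,uv); e=np.array(c["eye"]); return e+v*((z-e[2])/v[:,2])[:,None]
def tri(c1,u1,c2,u2):
    out=[]
    for a,b in zip(ray(c1,u1),ray(c2,u2)):
        A=np.c_[a,-b]; e1,e2=np.array(c1["eye"]),np.array(c2["eye"])
        s=np.linalg.lstsq(A,e2-e1,rcond=None)[0]; p,q=e1+s[0]*a,e2+s[1]*b
        out.append(np.r_[(p+q)/2,np.linalg.norm(p-q)])
    return np.array(out)
E
python3 - <<'E'
from h import *
np.set_printoptions(precision=4,suppress=True)
t=optics.capture("top"); s=optics.capture("scene")
T=[(262.5,165),(215.5,222.5),(272.75,269.25),(319.75,211.75),(337,215.8)]
S=[(294,209.5),(334,172.5),(279,149.5),(236.5,180.25),(215.5,243)]
P=tri(t,T,s,S); print(P)
c=P[:4,:3].mean(0); print(c,[ (np.linalg.norm(p[:2]-c[:2]),np.degrees(np.arctan2(*(p[:2]-c[:2])[::-1]))) for p in P[:4,:3]])
# dark bars
f=t["frame"]; g=f.max(2)
z=P[:4,2].mean()
for n,(u,v) in enumerate(T):
    x0,y0=int(u)-16,int(v)-18
    print(n); print(g[y0:y0+37,x0:x0+33]) if n==0 else 0
print(sense()["time_s"])
E
```

```text
[[ 0.6638  0.0264  0.2387  0.004 ]
 [ 0.5379  0.1313  0.236   0.0044]
 [ 0.434   0.0065  0.2349  0.0033]
 [ 0.5578 -0.0983  0.2379  0.0036]
 [ 0.5644 -0.1679  0.0321  0.0021]]
[0.5484 0.0165 0.2369] [(np.float64(0.11582067417610714), np.float64(4.914517929319633)), (np.float64(0.11530942667883654), np.float64(95.20306889208162)), (np.float64(0.11477458227104617), np.float64(-175.03011577267458)), (np.float64(0.11519799518585004), np.float64(-85.31697297935003))]
0
[[ 68  66  65 ...  60  58  57]
 [ 62  52  49 ...  56  58  53]
 [ 26  26  27 ...  53  54  54]
 ...
 [250 234 230 ... 245 245 244]
 [245 252 251 ... 246 246 245]
 [249 247 246 ... 245 245 248]]
1
2
3
4
0.2
```

```bash
cat >> h.py <<'E'
CAP=0.237
C=np.array([0.5484,0.0165])
def nutpos():
    return [C+0.115*np.array([np.cos(a),np.sin(a)]) for a in np.radians(4.9+np.array([0,90,180,270]))]
def bars(t,zbar=0.239,thr=40,dbg=None):
    f=t["frame"]; g=cv2.resize(f.max(2),None,fx=4,fy=4,interpolation=cv2.INTER_CUBIC)
    K=t["camera_matrix"];R=np.array(t["rotation"])
    vis=cv2.cvtColor(g,cv2.COLOR_GRAY2BGR); out=[]
    for p in nutpos():
        q=R.T@(np.r_[p,zbar]-t["eye"]); uv=cv2.projectPoints(q.reshape(1,1,3),np.zeros(3),np.zeros(3),K,np.array([t["k1"],0,0,0]))[0].ravel()
        c=uv*4+1.5
        m=np.zeros_like(g); cv2.circle(m,tuple(int(i) for i in c),62,255,-1)
        k=((g<thr)&(m>0)).astype(np.uint8)
        n,l,st,ce=cv2.connectedComponentsWithStats(k)
        pts=[]
        for i in range(1,n):
            if st[i,4]<60: continue
            ys,xs=np.where(l==i)
            if np.hypot(xs-c[0],ys-c[1]).max()<62: pts.append(np.c_[xs,ys])
            elif np.hypot(xs-c[0],ys-c[1]).min()<30: pts.append(np.c_[xs,ys])
        if not pts: out.append(None); continue
        pts=np.vstack(pts).astype(np.float32); vis[pts[:,1].astype(int),pts[:,0].astype(int)]=(0,0,255)
        (cx,cy),(w,h),a=cv2.minAreaRect(pts); vx,vy,x0,y0=cv2.fitLine(pts,cv2.DIST_HUBER,0,.01,.01).ravel()
        A=plane(t,[((x0-1.5)/4,(y0-1.5)/4),((x0-1.5+20*vx)/4,(y0-1.5+20*vy)/4)],zbar-.008)
        d=A[1]-A[0]; out.append((np.round(A[0][:2],4),round(np.degrees(np.arctan2(d[1],d[0]))%180,1),(round(w),round(h)),len(pts)))
    if dbg: cv2.imwrite(dbg,vis[560:1180,740:1440])
    return out
E
python3 - <<'E'
from h import *
t=optics.capture("top")
print(nutpos())
for b in bars(t,dbg="pics/b0.png"): print(b)
E
```

```text
[array([0.66297971, 0.02632295]), array([0.53857705, 0.13107971]), array([0.43382029, 0.00667705]), array([ 0.55822295, -0.09807971])]
(array([0.6608, 0.0248]), np.float64(170.8), (104, 85), 888)
(array([0.5359, 0.1249]), np.float64(165.5), (115, 71), 1867)
(array([ 0.4296, -0.0122]), np.float64(138.4), (111, 71), 955)
(array([ 0.5575, -0.0949]), np.float64(169.5), (104, 66), 871)
```

View pics/b0.png

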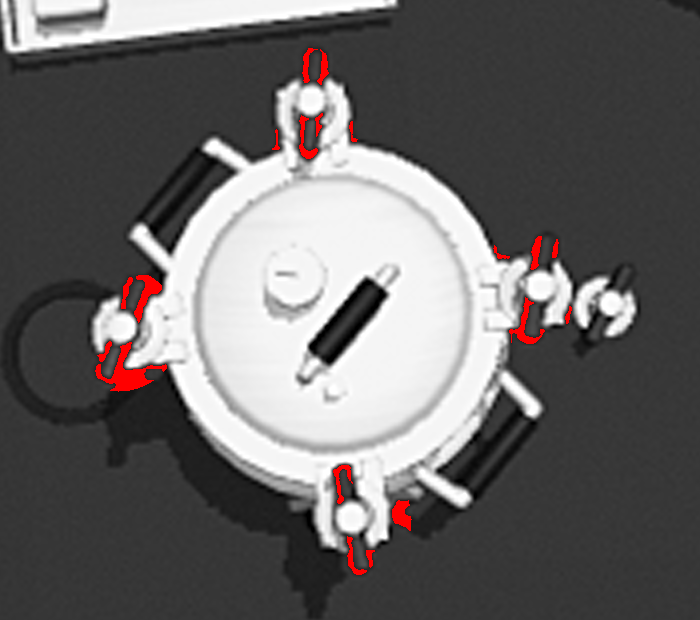

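```bash
python3 - <<'E'
from h import *
t=optics.capture("top")
E=[((316,52),(309,155)),((137,282),(108,373)),((343,468),(361,570)),((546,238),(529,338))]
for n,e in zip(nutpos(),E):
    uv=[((x+740-1.5)/4,(y+560-1.5)/4) for x,y in e]
    A=plane(t,uv,.237); d=A[0]-A[1]; print(n,A.mean(0),np.linalg.norm(d),np.degrees(np.arctan2(d[1],d[0])))
s=sense();print(s["tcp_pos"],s["joints"],np.degrees(np.arctan2(s["ee_rot"][1,0],s["ee_rot"][0,0])))
E
```

```text
[0.66297971 0.02632295] [0.66291432 0.02393128 0.237     ] 0.05810722662999288 -4.502029812413172
[0.53857705 0.13107971] [0.53984845 0.12945172 0.237     ] 0.05222553634940261 -17.75393667086877
[0.43382029 0.00667705] [0.43386806 0.00515427 0.237     ] 0.05574256799665542 9.31188472728596
[ 0.55822295 -0.09807971] [ 0.55823505 -0.09858718  0.237     ] 0.056091263400378254 -10.95963963682638
[ 0.22177022 -0.58413801  0.22219751] [-5.43964491e+01  2.20595364e+01  4.31965306e-01 -8.83614047e-03
 -6.84106762e+01 -1.48172451e+01] -159.21694758648215
```

```bash
cat > p.py <<'E'
from h import *
import sys,json
def st():
    s=sense(); R=s["ee_rot"]; y=np.degrees(np.arctan2(R[1,0],R[0,0]))
    print("t",round(s["time_s"],2),"pos",np.round(s["tcp_pos"],4),"yaw",round(y,2),"q",np.round(s["joints"],1),"F",np.round(s["wrist_force"],2),"M",np.round(s["moment"],3),"w",round(s["gripper_width"]*87,1))
    return s,y
def plan(P,yaw,n=10,v=22,pr=True):
    """rows to go to P (3) and yaw deg; v mm per row"""
    s,y=st(); p=s["tcp_pos"].copy(); D=np.array(P)-p; dy=yaw-y
    N=max(int(np.ceil(np.linalg.norm(D)*1000/v)),int(np.ceil(abs(dy)/8)),1)
    rows=[]
    for i in range(min(N,n)):
        a=np.radians(y+dy*i/N); x=np.array([np.cos(a),np.sin(a),0]); yy=np.array([np.sin(a),-np.cos(a),0])
        d=D/N/.025; rows.append({"slide":[round(float(d@x),2),round(float(d@yy),2),round(float(-d[2]),2)],"spin":round(float(-dy/N/8),2)})
    print("N",N); print(json.dumps(rows))
if __name__=="__main__":
    a=[float(x) for x in sys.argv[1:]]
    if not a: st()
    else: plan(a[:3],a[3],v=a[4] if len(a)>4 else 22)
E
python3 p.py 0.558 -0.0983 0.29 -11 28
```

```text
t 0.3 pos [ 0.2218 -0.5841  0.2222] yaw -159.22 q [-54.4  22.1   0.4  -0.  -68.4 -14.8] F [ 0.58 -0.83  0.67] M [0.042 0.06  0.025] w 87.1
N 22
[{"slide": [-0.88, 0.61, -0.12], "spin": -0.84}, {"slide": [-0.95, 0.5, -0.12], "spin": -0.84}, {"slide": [-1.0, 0.39, -0.12], "spin": -0.84}, {"slide": [-1.04, 0.27, -0.12], "spin": -0.84}, {"slide": [-1.06, 0.14, -0.12], "spin": -0.84}, {"slide": [-1.07, 0.02, -0.12], "spin": -0.84}, {"slide": [-1.07, -0.11, -0.12], "spin": -0.84}, {"slide": [-1.05, -0.23, -0.12], "spin": -0.84}, {"slide": [-1.01, -0.36, -0.12], "spin": -0.84}, {"slide": [-0.96, -0.47, -0.12], "spin": -0.84}]
```

Request:
servo_tool --deltas '[{"slide":[-0.8,0.6,-0.3],"spin":-0.8},{"slide":[-0.9,0.5,-0.3],"spin":-0.8},{"slide":[-0.9,0.4,-0.3],"spin":-0.8},{"slide":[-0.9,0.3,-0.3],"spin":-0.8},{"slide":[-0.9,0.15,-0.3],"spin":-0.8},{"slide":[-0.9,0.0,-0.3],"spin":-0.8},{"slide":[-0.9,-0.1,-0.3],"spin":-0.8},{"slide":[-0.9,-0.2,-0.3],"spin":-0.8}]' --gripper 130

```text
time_s: 1.1
tcp_pos: [0.3282, -0.4213, 0.2815]
ee_rot: [[-0.28, -0.96, -0.003], [-0.96, 0.28, 0.005], [-0.004, 0.005, -1.0]]
wrist_force: [0.1, 0.9, -0.1]
gripper_width: 0.499
```

```bash
python3 p.py 0.558 -0.0983 0.28 -11 25
```

```text
t 1.1 pos [ 0.3282 -0.4213  0.2815] yaw -106.29 q [-34.7  11.2  -6.3  -0.1 -72.9  18.5] F [ 0.08  0.89 -0.13] M [ 0.008 -0.005  0.045] w 43.4
N 16
[{"slide": [-0.94, -0.32, 0.0], "spin": -0.74}, {"slide": [-0.9, -0.42, 0.0], "spin": -0.74}, {"slide": [-0.85, -0.51, 0.0], "spin": -0.74}, {"slide": [-0.79, -0.6, 0.0], "spin": -0.74}, {"slide": [-0.73, -0.68, 0.0], "spin": -0.74}, {"slide": [-0.65, -0.75, 0.0], "spin": -0.74}, {"slide": [-0.57, -0.81, 0.0], "spin": -0.74}, {"slide": [-0.48, -0.87, 0.0], "spin": -0.74}, {"slide": [-0.39, -0.91, 0.0], "spin": -0.74}, {"slide": [-0.29, -0.95, 0.0], "spin": -0.74}]
```

Request:
servo_tool --deltas '[{"slide":[-0.94,-0.32,0.0],"spin":-0.74},{"slide":[-0.9,-0.42,0.0],"spin":-0.74},{"slide":[-0.85,-0.51,0.0],"spin":-0.74},{"slide":[-0.79,-0.6,0.0],"spin":-0.74},{"slide":[-0.73,-0.68,0.0],"spin":-0.74},{"slide":[-0.65,-0.75,0.0],"spin":-0.74},{"slide":[-0.57,-0.81,0.0],"spin":-0.74},{"slide":[-0.48,-0.87,0.0],"spin":-0.74},{"slide":[-0.39,-0.91,0.0],"spin":-0.74},{"slide":[-0.29,-0.95,0.0],"spin":-0.74}]'

```text
time_s: 2.1
tcp_pos: [0.4735, -0.2076, 0.2847]
ee_rot: [[0.713, -0.701, 0.001], [-0.701, -0.713, 0.003], [-0.001, -0.003, -1.0]]
wrist_force: [-1.0, 0.3, 0.2]
gripper_width: 0.493
```

```bash
python3 p.py 0.558 -0.0983 0.27 -11 24
```

```text
t 2.1 pos [ 0.4735 -0.2076  0.2847] yaw -44.54 q [ -5.8   9.1  -8.4  -0.2 -72.5  51.3] F [-0.98  0.31  0.22] M [-0.08   0.142  0.017] w 42.9
N 6
[{"slide": [-0.11, -0.91, 0.1], "spin": -0.7}, {"slide": [-0.02, -0.92, 0.1], "spin": -0.7}, {"slide": [0.07, -0.92, 0.1], "spin": -0.7}, {"slide": [0.16, -0.91, 0.1], "spin": -0.7}, {"slide": [0.25, -0.89, 0.1], "spin": -0.7}, {"slide": [0.33, -0.86, 0.1], "spin": -0.7}]
```

Request:
servo_tool --deltas '[{"slide":[-0.11,-0.91,0.1],"spin":-0.7},{"slide":[-0.02,-0.92,0.1],"spin":-0.7},{"slide":[0.07,-0.92,0.1],"spin":-0.7},{"slide":[0.16,-0.91,0.1],"spin":-0.7},{"slide":[0.25,-0.85,0.1],"spin":-0.7},{"slide":[0.33,-0.6,0.1],"spin":-0.6},{"slide":[0,0,0],"spin":0}]'

```text
time_s: 2.8
tcp_pos: [0.5584, -0.0971, 0.2697]
ee_rot: [[0.985, -0.174, 0.002], [-0.174, -0.985, 0.004], [0.001, -0.004, -1.0]]
wrist_force: [0.7, -0.5, -0.2]
gripper_width: 0.49
```

```bash
python3 p.py 0.558 -0.0983 0.214 -11 14; python3 - <<'E'
from h import *
t=optics.capture("top")["frame"][145:290,190:355];s=optics.capture("scene")["frame"][125:265,195:375]
cv2.imwrite("pics/t1.png",cv2.resize(cv2.cvtColor(t,4),None,fx=3,fy=3,interpolation=2))
cv2.imwrite("pics/s1.png",cv2.resize(cv2.cvtColor(s,4),None,fx=3,fy=3,interpolation=2))
E
```

```text
t 2.8 pos [ 0.5584 -0.0971  0.2697] yaw -10.04 q [  6.4  14.6  -3.4  -0.2 -71.8  73.6] F [ 0.65 -0.5  -0.18] M [-0.119  0.226  0.043] w 42.6
N 4
[{"slide": [-0.0, 0.01, 0.56], "spin": 0.03}, {"slide": [-0.0, 0.01, 0.56], "spin": 0.03}, {"slide": [-0.0, 0.01, 0.56], "spin": 0.03}, {"slide": [-0.0, 0.01, 0.56], "spin": 0.03}]
```

View pics/s1.png

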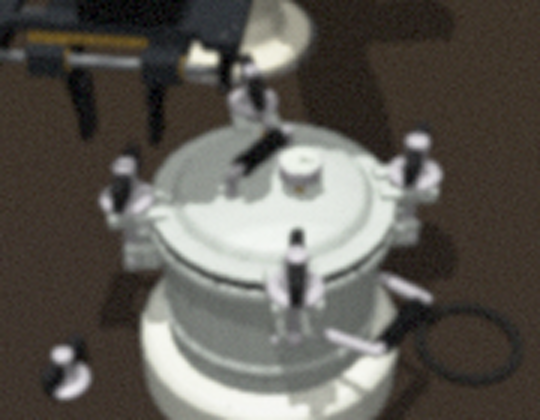

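View pics/t1.png

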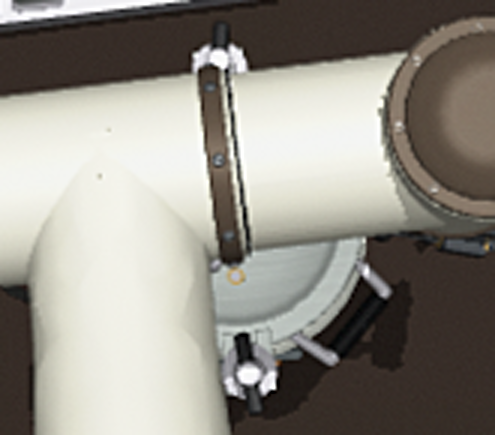

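The scene view shows the fingertips at zoomed (90,135) and (155,140), straddling nut D's cap at (125,163). Next is the descent.

Request:
servo_tool --deltas '[{"slide":[0,0.02,0.56],"spin":0.03},{"slide":[0,0.02,0.56],"spin":0.03},{"slide":[0,0.02,0.56],"spin":0.03},{"slide":[0,0.01,0.5],"spin":0.03},{"slide":[0,0,0],"spin":0}]'

```text
time_s: 3.4
tcp_pos: [0.5553, -0.1031, 0.2162]
ee_rot: [[0.979, -0.203, 0.006], [-0.203, -0.979, 0.003], [0.005, -0.004, -1.0]]
wrist_force: [-0.2, 0.2, 0.1]
gripper_width: 0.494
```

```bash
python3 p.py; python3 - <<'E'
from h import *
s=optics.capture("scene")["frame"][125:265,195:375]
cv2.imwrite("pics/s2.png",cv2.resize(cv2.cvtColor(s,4),None,fx=4,fy=4,interpolation=2))
E
```

```text
t 3.4 pos [ 0.5553 -0.1031  0.2162] yaw -11.73 q [  5.8  16.3  -8.9  -0.2 -64.4  72.5] F [-0.24  0.19  0.14] M [-0.123  0.178 -0.032] w 43.0
```

View pics/s2.png

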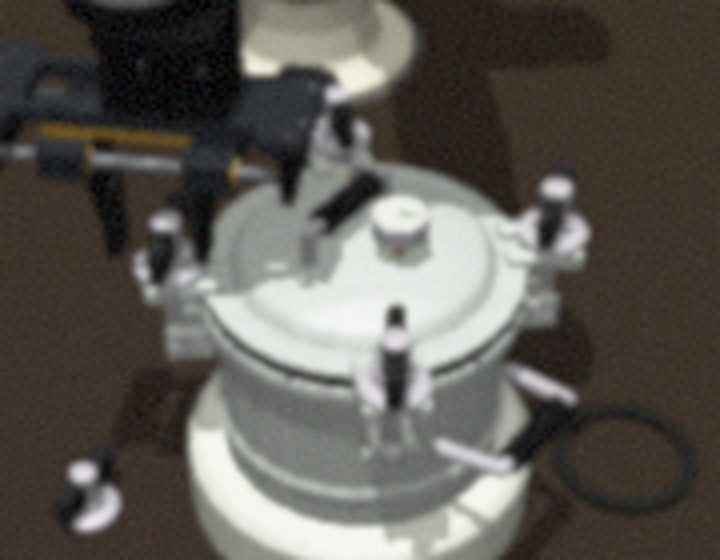

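```bash
python3 p.py 0.558 -0.0983 0.213 -11 14
```

```text
t 3.45 pos [ 0.556  -0.1033  0.2173] yaw -11.71 q [  5.8  16.3  -8.8  -0.1 -64.5  72.5] F [ 0.43  0.44 -0.04] M [-0.132  0.184 -0.005] w 42.6
N 1
[{"slide": [0.04, -0.21, 0.17], "spin": -0.09}]
```

Request:
servo_tool --deltas '[{"slide":[0.06,-0.2,0.15],"spin":0},{"slide":[0,0,0],"spin":0}]'

```text
time_s: 3.65
tcp_pos: [0.5593, -0.0989, 0.2149]
ee_rot: [[0.979, -0.204, 0.01], [-0.204, -0.979, 0.003], [0.01, -0.005, -1.0]]
wrist_force: [-0.4, 0.7, 0.2]
gripper_width: 0.492
```

```bash
python3 p.py 0.558 -0.0983 0.213 -11 14
```

```text
t 3.65 pos [ 0.5593 -0.0989  0.2149] yaw -11.76 q [  6.3  16.5  -8.8  -0.1 -64.   72. ] F [-0.37  0.69  0.19] M [-0.063  0.093  0.031] w 42.8
N 1
[{"slide": [-0.06, -0.01, 0.08], "spin": -0.09}]
```

Request:
servo_tool --deltas '[{"slide":[-0.05,0,0.06],"spin":0},{"slide":[0,0,0],"spin":0},{"slide":[0,0,0],"spin":0},{"slide":[0,0,0],"spin":0},{"slide":[0,0,0],"spin":0}]' --gripper 255

```text
time_s: 4.15
tcp_pos: [0.5589, -0.0986, 0.2149]
ee_rot: [[0.979, -0.203, 0.013], [-0.203, -0.979, 0.002], [0.013, -0.004, -1.0]]
wrist_force: [1.0, -1.4, -2.1]
gripper_width: 0.138
```

```bash
python3 p.py
```

```text
t 4.15 pos [ 0.5589 -0.0986  0.2149] yaw -11.72 q [  6.3  16.4  -9.   -0.  -63.8  72. ] F [ 1.04 -1.43 -2.11] M [-0.29  -0.077 -0.018] w 12.0
```

```bash
sed -i 's/,"w",round/,"e6",np.round(s["effort"][5],3),"w",round/' p.py; python3 p.py
```

```text
t 4.15 pos [ 0.5589 -0.0986  0.2149] yaw -11.72 q [  6.3  16.4  -9.   -0.  -63.8  72. ] F [ 1.04 -1.43 -2.11] M [-0.29  -0.077 -0.018] e6 0.022 w 12.0
```

Request:
servo_tool --deltas '[{"slide":[0,0,0],"spin":0.8}]'

```text
time_s: 4.25
tcp_pos: [0.5589, -0.0986, 0.2148]
ee_rot: [[0.95, -0.313, 0.013], [-0.313, -0.95, 0.002], [0.012, -0.006, -1.0]]
wrist_force: [0.5, 0.5, -0.6]
gripper_width: 0.137
```

```bash
python3 p.py
```

```text
t 4.25 pos [ 0.5589 -0.0986  0.2148] yaw -18.25 q [  6.3  16.4  -9.   -0.  -63.8  65.4] F [ 0.51  0.48 -0.6 ] M [0.094 0.08  0.085] e6 0.938 w 11.9
```

Request:
servo_tool --deltas '[{"slide":[0,0,0],"spin":0.5}]'

```text
time_s: 4.35
tcp_pos: [0.5589, -0.0985, 0.2147]
ee_rot: [[0.924, -0.382, 0.013], [-0.382, -0.924, 0.002], [0.011, -0.007, -1.0]]
wrist_force: [0.2, 0.8, -0.9]
gripper_width: 0.136
```

```bash
python3 p.py
```

```text
t 4.35 pos [ 0.5589 -0.0985  0.2147] yaw -22.44 q [  6.3  16.4  -9.   -0.  -63.8  61.2] F [ 0.23  0.79 -0.88] M [-0.074  0.147  0.104] e6 0.268 w 11.8
```

Request:
servo_tool --deltas '[{"slide":[0,0,0],"spin":0.5},{"slide":[0,0,0],"spin":0}]'

```text
time_s: 4.55
tcp_pos: [0.5589, -0.0984, 0.2146]
ee_rot: [[0.894, -0.447, 0.013], [-0.447, -0.894, 0.002], [0.011, -0.007, -1.0]]
wrist_force: [0.2, 0.6, -0.2]
gripper_width: 0.134
```

```bash
python3 p.py
```

```text
t 4.55 pos [ 0.5589 -0.0984  0.2146] yaw -26.57 q [  6.4  16.4  -9.   -0.  -63.8  57.1] F [ 0.24  0.58 -0.24] M [-0.118  0.182  0.025] e6 -0.271 w 11.7
```

Request:
servo_tool --deltas '[{"slide":[0,0,0],"spin":0.6},{"slide":[0,0,0],"spin":0}]'

```text
time_s: 4.75
tcp_pos: [0.559, -0.0984, 0.2145]
ee_rot: [[0.854, -0.519, 0.013], [-0.519, -0.855, 0.002], [0.01, -0.008, -1.0]]
wrist_force: [0.3, -0.6, -0.1]
gripper_width: 0.132
```

```bash
python3 p.py
```

```text
t 4.75 pos [ 0.559  -0.0984  0.2145] yaw -31.29 q [  6.4  16.4  -9.   -0.  -63.8  52.3] F [ 0.31 -0.61 -0.14] M [-0.129  0.178  0.053] e6 -0.317 w 11.5
```

Request:
servo_tool --deltas '[{"slide":[0,0,0],"spin":0.6},{"slide":[0,0,0],"spin":0}]'

```text
time_s: 4.95
tcp_pos: [0.559, -0.0984, 0.2144]
ee_rot: [[0.81, -0.586, 0.013], [-0.586, -0.81, 0.001], [0.009, -0.009, -1.0]]
wrist_force: [0.3, 0.3, -0.2]
gripper_width: 0.136
```

```bash
python3 p.py
```

```text
t 4.95 pos [ 0.559  -0.0984  0.2144] yaw -35.88 q [  6.4  16.4  -9.    0.  -63.8  47.7] F [ 0.25  0.27 -0.2 ] M [-0.163  0.144  0.057] e6 -0.323 w 11.9
```

Request:
servo_tool --deltas '[{"slide":[0,0,0],"spin":0.6},{"slide":[0,0,0],"spin":0}]'

```text
time_s: 5.15
tcp_pos: [0.559, -0.0984, 0.2143]
ee_rot: [[0.762, -0.648, 0.013], [-0.648, -0.762, 0.001], [0.009, -0.009, -1.0]]
wrist_force: [0.8, 0.4, -0.2]
gripper_width: 0.136
```

```bash
python3 p.py
```

```text
t 5.15 pos [ 0.559  -0.0984  0.2143] yaw -40.38 q [  6.4  16.5  -9.1   0.  -63.8  43.2] F [ 0.78  0.37 -0.17] M [-0.144  0.155  0.073] e6 -0.326 w 11.9
```

Request:
servo_tool --deltas '[{"slide":[0,0,0],"spin":0.6},{"slide":[0,0,0],"spin":0}]'

```text
time_s: 5.35
tcp_pos: [0.559, -0.0983, 0.2142]
ee_rot: [[0.709, -0.705, 0.012], [-0.705, -0.709, 0.001], [0.008, -0.01, -1.0]]
wrist_force: [-0.5, 0.1, -1.0]
gripper_width: 0.137
```

```bash
python3 p.py
```

```text
t 5.35 pos [ 0.559  -0.0983  0.2142] yaw -44.83 q [  6.4  16.5  -9.1   0.  -63.8  38.8] F [-0.45  0.12 -1.03] M [-0.182  0.149 -0.01 ] e6 -0.328 w 11.9
```

Request:
servo_tool --deltas '[{"slide":[0,0,0],"spin":0.6},{"slide":[0,0,0],"spin":0}]'

```text
time_s: 5.55
tcp_pos: [0.5591, -0.0983, 0.2141]
ee_rot: [[0.653, -0.757, 0.012], [-0.757, -0.653, 0.001], [0.007, -0.01, -1.0]]
wrist_force: [1.0, 0.5, -0.6]
gripper_width: 0.136
```

```bash
python3 p.py
```

```text
t 5.55 pos [ 0.5591 -0.0983  0.2141] yaw -49.24 q [  6.4  16.5  -9.1   0.  -63.7  34.4] F [ 1.02  0.51 -0.55] M [-0.163  0.18   0.05 ] e6 -0.329 w 11.8
```

Request:
servo_tool --deltas '[{"slide":[0,0,0],"spin":0.6},{"slide":[0,0,0],"spin":0}]'

```text
time_s: 5.75
tcp_pos: [0.5591, -0.0983, 0.214]
ee_rot: [[0.593, -0.805, 0.012], [-0.805, -0.593, 0.001], [0.006, -0.01, -1.0]]
wrist_force: [-0.3, 0.0, -0.2]
gripper_width: 0.138
```

```bash
python3 p.py
```

```text
t 5.75 pos [ 0.5591 -0.0983  0.214 ] yaw -53.63 q [  6.4  16.5  -9.1   0.  -63.7  30. ] F [-0.33  0.01 -0.24] M [-0.219  0.119  0.008] e6 -0.335 w 12.0
```

Request:
servo_tool --deltas '[{"slide":[0,0,0],"spin":0.6},{"slide":[0,0,0],"spin":0}]'

```text
time_s: 5.95
tcp_pos: [0.5591, -0.0983, 0.2139]
ee_rot: [[0.53, -0.848, 0.012], [-0.848, -0.53, 0.001], [0.006, -0.011, -1.0]]
wrist_force: [1.4, 1.2, -1.1]
gripper_width: 0.135
```

```bash
python3 p.py
```

```text
t 5.95 pos [ 0.5591 -0.0983  0.2139] yaw -58.0 q [  6.4  16.5  -9.1   0.  -63.7  25.6] F [ 1.35  1.16 -1.06] M [-0.215  0.127  0.058] e6 -0.349 w 11.8
```

Request:
servo_tool --deltas '[{"slide":[0,0,0],"spin":0.6},{"slide":[0,0,0],"spin":0}]'

```text
time_s: 6.15
tcp_pos: [0.5591, -0.0983, 0.2138]
ee_rot: [[0.464, -0.886, 0.012], [-0.886, -0.464, 0.001], [0.005, -0.011, -1.0]]
wrist_force: [0.8, 0.5, -0.9]
gripper_width: 0.133
```

```bash
python3 p.py
```

```text
t 6.15 pos [ 0.5591 -0.0983  0.2138] yaw -62.35 q [  6.4  16.5  -9.1   0.  -63.7  21.2] F [ 0.76  0.5  -0.9 ] M [-0.136  0.089  0.099] e6 -0.368 w 11.6
```

Request:
servo_tool --deltas '[{"slide":[0,0,0],"spin":0.6},{"slide":[0,0,0],"spin":0}]'

```text
time_s: 6.35
tcp_pos: [0.5592, -0.0982, 0.2137]
ee_rot: [[0.396, -0.918, 0.012], [-0.918, -0.396, 0.001], [0.004, -0.011, -1.0]]
wrist_force: [0.4, 1.0, 0.5]
gripper_width: 0.137
```

```bash
python3 p.py
```

```text
t 6.35 pos [ 0.5592 -0.0982  0.2137] yaw -66.7 q [  6.4  16.5  -9.1   0.  -63.7  16.9] F [0.43 0.99 0.5 ] M [-0.177  0.053  0.12 ] e6 -0.389 w 11.9
```

Request:
servo_tool --deltas '[{"slide":[0,0,0],"spin":0.6},{"slide":[0,0,0],"spin":0}]'

```text
time_s: 6.55
tcp_pos: [0.5592, -0.0982, 0.2136]
ee_rot: [[0.325, -0.946, 0.012], [-0.946, -0.325, 0.001], [0.003, -0.011, -1.0]]
wrist_force: [0.2, 0.6, -0.5]
gripper_width: 0.128
```

```bash
python3 p.py
```

```text
t 6.55 pos [ 0.5592 -0.0982  0.2136] yaw -71.03 q [  6.4  16.5  -9.1   0.1 -63.7  12.5] F [ 0.15  0.58 -0.52] M [-0.143  0.066  0.085] e6 -0.411 w 11.2
```

Request:
servo_tool --deltas '[{"slide":[0,0,0],"spin":0.0}]'

```text
time_s: 6.65
tcp_pos: [0.5592, -0.0982, 0.2136]
ee_rot: [[0.329, -0.944, 0.012], [-0.944, -0.329, 0.0], [0.003, -0.011, -1.0]]
wrist_force: [0.5, 0.2, 0.1]
gripper_width: 0.135
```

```bash
python3 p.py
```

```text
t 6.65 pos [ 0.5592 -0.0982  0.2136] yaw -70.77 q [  6.4  16.5  -9.1   0.1 -63.7  12.8] F [0.46 0.17 0.11] M [-0.149  0.012  0.073] e6 -0.131 w 11.7
```

Request:
servo_tool --deltas '[{"slide":[0,0,0],"spin":0.0}]'

```text
time_s: 6.75
tcp_pos: [0.5592, -0.0982, 0.2136]
ee_rot: [[0.332, -0.943, 0.012], [-0.943, -0.332, 0.0], [0.003, -0.011, -1.0]]
wrist_force: [0.9, -0.5, -0.8]
gripper_width: 0.138
```

```bash
python3 p.py
```

```text
t 6.75 pos [ 0.5592 -0.0982  0.2136] yaw -70.61 q [  6.4  16.5  -9.1   0.1 -63.7  13. ] F [ 0.93 -0.48 -0.76] M [-0.156  0.095  0.076] e6 -0.105 w 12.0
```

Request:
servo_tool --deltas '[{"slide":[0,0,0],"spin":0.9},{"slide":[0,0,0],"spin":0.0},{"slide":[0,0,0],"spin":0.0}]'

```text
time_s: 7.05
tcp_pos: [0.5593, -0.0982, 0.2135]
ee_rot: [[0.216, -0.976, 0.012], [-0.976, -0.216, 0.0], [0.002, -0.011, -1.0]]
wrist_force: [-0.1, 0.5, -0.6]
gripper_width: 0.139
```

```bash
python3 p.py
```

```text
t 7.05 pos [ 0.5593 -0.0982  0.2135] yaw -77.51 q [  6.4  16.5  -9.1   0.1 -63.7   6. ] F [-0.14  0.46 -0.55] M [-0.172  0.041  0.175] e6 -0.18 w 12.1
```

Request:
servo_tool --deltas '[{"slide":[0,0,0],"spin":0.0}]'

```text
time_s: 7.15
tcp_pos: [0.5593, -0.0982, 0.2135]
ee_rot: [[0.219, -0.976, 0.012], [-0.976, -0.219, 0.0], [0.002, -0.011, -1.0]]
wrist_force: [-0.1, 0.7, -1.2]
gripper_width: 0.134
```

```bash
python3 p.py
```

```text
t 7.15 pos [ 0.5593 -0.0982  0.2135] yaw -77.37 q [  6.4  16.5  -9.1   0.1 -63.7   6.2] F [-0.1   0.69 -1.21] M [-0.144  0.03   0.119] e6 -0.153 w 11.7
```

Request:
servo_tool --deltas '[{"slide":[0,0,0],"spin":0},{"slide":[0,0,0],"spin":0},{"slide":[0,0,-0.6],"spin":0},{"slide":[0,0,-1],"spin":0},{"slide":[0,0,-0.8],"spin":-0.5}]' --gripper 130

```text
time_s: 7.65
tcp_pos: [0.5563, -0.0984, 0.2724]
ee_rot: [[0.289, -0.957, 0.004], [-0.957, -0.289, 0.001], [-0.0, -0.004, -1.0]]
wrist_force: [0.7, -0.2, -0.0]
gripper_width: 0.465
```

```bash
python3 p.py 0.5386 0.1310 0.268 -18 24
```

```text
t 7.65 pos [ 0.5563 -0.0984  0.2724] yaw -73.18 q [  6.4  14.3  -3.6  -0.1 -71.9  10.5] F [ 0.69 -0.21 -0.03] M [ 0.05   0.057 -0.005] e6 -0.678 w 40.5
N 10
[{"slide": [-0.9, -0.2, 0.02], "spin": -0.69}, {"slide": [-0.88, -0.28, 0.02], "spin": -0.69}, {"slide": [-0.84, -0.37, 0.02], "spin": -0.69}, {"slide": [-0.81, -0.45, 0.02], "spin": -0.69}, {"slide": [-0.76, -0.52, 0.02], "spin": -0.69}, {"slide": [-0.71, -0.59, 0.02], "spin": -0.69}, {"slide": [-0.64, -0.66, 0.02], "spin": -0.69}, {"slide": [-0.58, -0.72, 0.02], "spin": -0.69}, {"slide": [-0.51, -0.77, 0.02], "spin": -0.69}, {"slide": [-0.43, -0.81, 0.02], "spin": -0.69}]
```

Request:
servo_tool --deltas '[{"slide":[-0.9,-0.2,-0.2],"spin":-0.69},{"slide":[-0.88,-0.28,-0.1],"spin":-0.69},{"slide":[-0.84,-0.37,0.0],"spin":-0.69},{"slide":[-0.81,-0.45,0.0],"spin":-0.69},{"slide":[-0.76,-0.52,0.0],"spin":-0.69},{"slide":[-0.71,-0.59,0.0],"spin":-0.69},{"slide":[-0.64,-0.66,0.0],"spin":-0.69},{"slide":[-0.58,-0.72,0.0],"spin":-0.69},{"slide":[-0.51,-0.77,0.1],"spin":-0.69},{"slide":[-0.43,-0.75,0.2],"spin":-0.6}]'

```text
time_s: 8.65
tcp_pos: [0.5351, 0.1348, 0.2807]
ee_rot: [[0.958, -0.285, 0.018], [-0.285, -0.958, 0.005], [0.015, -0.01, -1.0]]
wrist_force: [-0.0, -0.2, -0.6]
gripper_width: 0.492
```

```bash
python3 p.py 0.5386 0.1310 0.214 -18 18
```

```text
t 8.65 pos [0.5351 0.1348 0.2807] yaw -16.58 q [ 31.1  12.2  -5.2   0.3 -71.6  42.2] F [-0.05 -0.22 -0.61] M [-0.094  0.164  0.003] e6 -0.285 w 42.8
N 4
[{"slide": [0.04, 0.03, 0.67], "spin": 0.04}, {"slide": [0.04, 0.03, 0.67], "spin": 0.04}, {"slide": [0.04, 0.03, 0.67], "spin": 0.04}, {"slide": [0.04, 0.03, 0.67], "spin": 0.04}]
```

Request:
servo_tool --deltas '[{"slide":[0.1,0.12,0.4],"spin":0.1},{"slide":[0.0,0.0,0.7],"spin":0},{"slide":[0,0,0.6],"spin":0},{"slide":[0,0,0.3],"spin":0},{"slide":[0,0,0],"spin":0}]'

```text
time_s: 9.15
tcp_pos: [0.537, 0.1318, 0.2287]
ee_rot: [[0.954, -0.299, 0.017], [-0.299, -0.954, 0.005], [0.015, -0.01, -1.0]]
wrist_force: [-0.7, -0.4, -0.2]
gripper_width: 0.493
```

```bash
python3 p.py 0.5386 0.1310 0.214 -18 18;  python3 - <<'E'
from h import *
s=optics.capture("scene")["frame"][125:265,195:375]
cv2.imwrite("pics/s3.png",cv2.resize(cv2.cvtColor(s,4),None,fx=4,fy=4,interpolation=2))
E
```

```text
t 9.15 pos [0.537  0.1318 0.2287] yaw -17.4 q [ 30.7  14.2 -10.1   0.3 -64.7  41.8] F [-0.69 -0.43 -0.24] M [-0.115  0.158 -0.023] e6 0.002 w 42.9
N 1
[{"slide": [0.07, 0.01, 0.59], "spin": 0.08}]
```

View pics/s3.png

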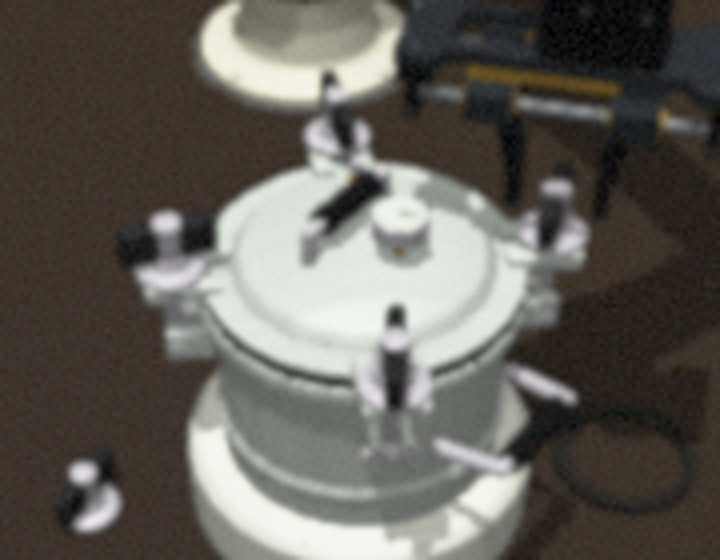

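The picture shows nut D at (166,240) turned broadside and nut B at (556,210) between the fingertips at (513,200) and (600,210). I'll go down and grip B.

Request:
servo_tool --deltas '[{"slide":[0.07,0.0,0.4],"spin":0.05},{"slide":[0.0,0.0,0.2],"spin":0},{"slide":[0,0,0],"spin":0}]'

```text
time_s: 9.5
tcp_pos: [0.5405, 0.1311, 0.2149]
ee_rot: [[0.951, -0.307, 0.021], [-0.307, -0.952, 0.007], [0.018, -0.013, -1.0]]
wrist_force: [0.6, -0.2, 0.3]
gripper_width: 0.49
```

Request:
servo_tool --deltas '[{"slide":[0,0,0],"spin":0},{"slide":[0,0,0],"spin":0},{"slide":[0,0,0],"spin":0},{"slide":[0,0,0],"spin":0}]' --gripper 255

```text
time_s: 9.9
tcp_pos: [0.541, 0.1313, 0.2157]
ee_rot: [[0.951, -0.307, 0.023], [-0.307, -0.952, 0.008], [0.02, -0.014, -1.0]]
wrist_force: [-0.5, 0.9, 0.3]
gripper_width: 0.214
```

```bash
python3 p.py
```

```text
t 9.9 pos [0.541  0.1313 0.2157] yaw -17.9 q [ 30.5  15.  -11.    0.3 -62.6  41.5] F [-0.5   0.95  0.32] M [-0.07   0.271 -0.013] e6 0.0 w 18.6
```

Request:
servo_tool --deltas '[{"slide":[0,0,0],"spin":0},{"slide":[0,0,0],"spin":0}]'

```text
time_s: 10.1
tcp_pos: [0.5408, 0.1304, 0.2158]
ee_rot: [[0.951, -0.307, 0.022], [-0.307, -0.952, 0.006], [0.02, -0.012, -1.0]]
wrist_force: [0.6, 0.6, -0.9]
gripper_width: 0.137
```

```bash
python3 p.py
```

```text
t 10.1 pos [0.5408 0.1304 0.2158] yaw -17.91 q [ 30.5  15.  -11.1   0.4 -62.7  41.5] F [ 0.64  0.56 -0.88] M [ 0.097  0.094 -0.054] e6 0.051 w 12.0
```

Request:
servo_tool --deltas '[{"slide":[0,0,0],"spin":0.6},{"slide":[0,0,0],"spin":0}]'

```text
time_s: 10.3
tcp_pos: [0.5408, 0.1303, 0.2158]
ee_rot: [[0.922, -0.387, 0.022], [-0.387, -0.922, 0.005], [0.018, -0.013, -1.0]]
wrist_force: [0.2, -0.6, -0.7]
gripper_width: 0.136
```

```bash
python3 p.py
```

```text
t 10.3 pos [0.5408 0.1303 0.2158] yaw -22.79 q [ 30.5  15.  -11.1   0.4 -62.7  36.6] F [ 0.15 -0.6  -0.73] M [-0.437  0.137  0.046] e6 -0.308 w 11.8
```

Request:
servo_tool --deltas '[{"slide":[0,0,0],"spin":0.6},{"slide":[0,0,0],"spin":0}]'

```text
time_s: 10.5
tcp_pos: [0.5408, 0.1303, 0.2157]
ee_rot: [[0.887, -0.461, 0.022], [-0.461, -0.887, 0.005], [0.017, -0.014, -1.0]]
wrist_force: [0.1, -1.4, -0.3]
gripper_width: 0.14
```

```bash
python3 p.py
```

```text
t 10.5 pos [0.5408 0.1303 0.2157] yaw -27.48 q [ 30.5  15.  -11.1   0.5 -62.7  31.8] F [ 0.07 -1.44 -0.29] M [-0.402  0.188  0.028] e6 -0.323 w 12.2
```

Request:
servo_tool --deltas '[{"slide":[0,0,0],"spin":0.6},{"slide":[0,0,0],"spin":0}]'

```text
time_s: 10.7
tcp_pos: [0.5407, 0.1302, 0.2155]
ee_rot: [[0.848, -0.53, 0.022], [-0.531, -0.848, 0.004], [0.016, -0.015, -1.0]]
wrist_force: [0.6, -0.6, -0.3]
gripper_width: 0.131
```

```bash
python3 p.py
```

```text
t 10.7 pos [0.5407 0.1302 0.2155] yaw -32.05 q [ 30.5  15.  -11.1   0.5 -62.7  27.3] F [ 0.63 -0.62 -0.35] M [-0.451  0.156  0.003] e6 -0.327 w 11.4
```

Request:
servo_tool --deltas '[{"slide":[0,0,0],"spin":0.6},{"slide":[0,0,0],"spin":0}]'

```text
time_s: 10.9
tcp_pos: [0.5407, 0.1302, 0.2155]
ee_rot: [[0.803, -0.595, 0.022], [-0.595, -0.804, 0.004], [0.015, -0.016, -1.0]]
wrist_force: [0.5, 0.0, -0.6]
gripper_width: 0.135
```

```bash
python3 p.py
```

```text
t 10.9 pos [0.5407 0.1302 0.2155] yaw -36.53 q [ 30.5  15.  -11.1   0.5 -62.7  22.8] F [ 0.5   0.02 -0.61] M [-0.469  0.133  0.003] e6 -0.33 w 11.8
```

Request:
servo_tool --deltas '[{"slide":[0,0,0],"spin":0.6},{"slide":[0,0,0],"spin":0}]'

```text
time_s: 11.1
tcp_pos: [0.5407, 0.1301, 0.2154]
ee_rot: [[0.755, -0.655, 0.021], [-0.656, -0.755, 0.003], [0.014, -0.017, -1.0]]
wrist_force: [0.8, -0.3, -0.1]
gripper_width: 0.139
```

```bash
python3 p.py
```

```text
t 11.1 pos [0.5407 0.1301 0.2154] yaw -40.97 q [ 30.5  15.  -11.1   0.5 -62.7  18.3] F [ 0.82 -0.32 -0.07] M [-0.426  0.116  0.048] e6 -0.332 w 12.1
```

Request:
servo_tool --deltas '[{"slide":[0,0,0],"spin":0.6},{"slide":[0,0,0],"spin":0}]'

```text
time_s: 11.3
tcp_pos: [0.5406, 0.1301, 0.2152]
ee_rot: [[0.702, -0.711, 0.021], [-0.712, -0.703, 0.003], [0.013, -0.017, -1.0]]
wrist_force: [0.1, 0.0, -0.8]
gripper_width: 0.132
```

```bash
python3 p.py
```

```text
t 11.3 pos [0.5406 0.1301 0.2152] yaw -45.38 q [ 30.5  15.  -11.1   0.5 -62.7  13.9] F [ 0.1   0.01 -0.75] M [-0.508  0.1    0.023] e6 -0.334 w 11.5
```

Request:
servo_tool --deltas '[{"slide":[0,0,0],"spin":0.6},{"slide":[0,0,0],"spin":0}]'

```text
time_s: 11.5
tcp_pos: [0.5406, 0.1301, 0.2151]
ee_rot: [[0.646, -0.763, 0.021], [-0.763, -0.646, 0.003], [0.011, -0.018, -1.0]]
wrist_force: [0.1, 0.3, -1.7]
gripper_width: 0.135
```

```bash
python3 p.py
```

```text
t 11.5 pos [0.5406 0.1301 0.2151] yaw -49.76 q [ 30.5  15.  -11.1   0.5 -62.7   9.5] F [ 0.08  0.26 -1.74] M [-0.474  0.058 -0.005] e6 -0.335 w 11.8
```

Request:
servo_tool --deltas '[{"slide":[0,0,0],"spin":0.6},{"slide":[0,0,0],"spin":0}]'

```text
time_s: 11.7
tcp_pos: [0.5405, 0.13, 0.2151]
ee_rot: [[0.586, -0.81, 0.021], [-0.81, -0.586, 0.003], [0.01, -0.018, -1.0]]
wrist_force: [0.7, -0.5, -0.5]
gripper_width: 0.138
```

```bash
python3 p.py
```

```text
t 11.7 pos [0.5405 0.13   0.2151] yaw -54.13 q [ 30.5  15.  -11.1   0.5 -62.7   5.1] F [ 0.68 -0.51 -0.49] M [-0.459  0.08   0.062] e6 -0.335 w 12.0
```

Request:
servo_tool --deltas '[{"slide":[0,0,0],"spin":0.6},{"slide":[0,0,0],"spin":0}]'

```text
time_s: 11.9
tcp_pos: [0.5405, 0.13, 0.215]
ee_rot: [[0.523, -0.852, 0.02], [-0.853, -0.523, 0.002], [0.009, -0.018, -1.0]]
wrist_force: [0.8, 0.6, -0.5]
gripper_width: 0.135
```

```bash
python3 p.py
```

```text
t 11.9 pos [0.5405 0.13   0.215 ] yaw -58.49 q [ 30.5  15.1 -11.1   0.5 -62.8   0.8] F [ 0.8   0.62 -0.51] M [-0.475  0.049  0.048] e6 -0.339 w 11.7
```

Request:
servo_tool --deltas '[{"slide":[0,0,0],"spin":0.6},{"slide":[0,0,0],"spin":0}]'

```text
time_s: 12.1
tcp_pos: [0.5405, 0.13, 0.2149]
ee_rot: [[0.456, -0.89, 0.02], [-0.89, -0.456, 0.002], [0.007, -0.019, -1.0]]
wrist_force: [0.4, -0.0, -1.0]
gripper_width: 0.134
```

```bash
python3 p.py
```

```text
t 12.1 pos [0.5405 0.13   0.2149] yaw -62.85 q [ 30.5  15.1 -11.1   0.5 -62.8  -3.6] F [ 0.35 -0.01 -0.99] M [-0.497  0.079  0.122] e6 -0.352 w 11.7
```

Request:
servo_tool --deltas '[{"slide":[0,0,0],"spin":1},{"slide":[0,0,0],"spin":0.6},{"slide":[0,0,0],"spin":0},{"slide":[0,0,0],"spin":0}]'

```text
time_s: 12.5
tcp_pos: [0.5403, 0.1299, 0.2146]
ee_rot: [[0.261, -0.965, 0.019], [-0.965, -0.261, 0.001], [0.004, -0.019, -1.0]]
wrist_force: [1.1, 0.3, -1.2]
gripper_width: 0.138
```

```bash
python3 p.py
```

```text
t 12.5 pos [0.5403 0.1299 0.2146] yaw -74.9 q [ 30.5  15.1 -11.1   0.6 -62.8 -15.7] F [ 1.07  0.32 -1.2 ] M [-0.467  0.14   0.113] e6 -0.139 w 12.0
```

Request:
servo_tool --deltas '[{"slide":[0,0,0],"spin":0}]'

```text
time_s: 12.6
tcp_pos: [0.5403, 0.1299, 0.2147]
ee_rot: [[0.263, -0.964, 0.019], [-0.965, -0.264, 0.001], [0.004, -0.019, -1.0]]
wrist_force: [0.8, 0.2, -0.6]
gripper_width: 0.138
```

```bash
python3 p.py
```

```text
t 12.6 pos [0.5403 0.1299 0.2147] yaw -74.72 q [ 30.5  15.1 -11.1   0.6 -62.8 -15.5] F [ 0.77  0.23 -0.63] M [-0.494  0.128  0.084] e6 -0.105 w 12.0
```

Request:
servo_tool --deltas '[{"slide":[0,0,0],"spin":0.9},{"slide":[0,0,0],"spin":0},{"slide":[0,0,0],"spin":0},{"slide":[0,0,0],"spin":0}]'

```text
time_s: 13.0
tcp_pos: [0.5403, 0.1299, 0.2145]
ee_rot: [[0.148, -0.989, 0.019], [-0.989, -0.148, 0.001], [0.002, -0.019, -1.0]]
wrist_force: [1.1, -0.0, -1.0]
gripper_width: 0.137
```

```bash
python3 p.py
```

```text
t 13.0 pos [0.5403 0.1299 0.2145] yaw -81.46 q [ 30.5  15.1 -11.1   0.6 -62.8 -22.2] F [ 1.14 -0.02 -1.  ] M [-0.46   0.09   0.103] e6 -0.153 w 11.9
```

Request:
servo_tool --deltas '[{"slide":[0,0,0],"spin":0},{"slide":[0,0,0],"spin":0},{"slide":[0,0,-0.6],"spin":0},{"slide":[0,0,-1],"spin":0},{"slide":[0,0,-0.8],"spin":-0.5}]' --gripper 130

```text
time_s: 13.5
tcp_pos: [0.5377, 0.1301, 0.2737]
ee_rot: [[0.221, -0.975, 0.014], [-0.975, -0.221, 0.002], [0.001, -0.014, -1.0]]
wrist_force: [0.3, 0.7, 1.0]
gripper_width: 0.46
```

```bash
python3 p.py 0.6635 0.0258 0.275 -4.5 24
```

```text
t 13.5 pos [0.5377 0.1301 0.2737] yaw -77.26 q [ 30.6  12.7  -5.6   0.3 -70.9 -17.9] F [0.34 0.73 1.01] M [0.039 0.107 0.056] e6 -0.679 w 40.0
N 10
[{"slide": [0.52, -0.4, -0.01], "spin": -0.91}, {"slide": [0.56, -0.33, -0.01], "spin": -0.91}, {"slide": [0.6, -0.26, -0.01], "spin": -0.91}, {"slide": [0.63, -0.18, -0.01], "spin": -0.91}, {"slide": [0.65, -0.1, -0.01], "spin": -0.91}, {"slide": [0.65, -0.01, -0.01], "spin": -0.91}, {"slide": [0.65, 0.07, -0.01], "spin": -0.91}, {"slide": [0.64, 0.15, -0.01], "spin": -0.91}, {"slide": [0.61, 0.23, -0.01], "spin": -0.91}, {"slide": [0.58, 0.31, -0.01], "spin": -0.91}]
```

Request:
servo_tool --deltas '[{"slide":[0.52,-0.4,-0.05],"spin":-0.91},{"slide":[0.56,-0.33,-0.05],"spin":-0.91},{"slide":[0.6,-0.26,0],"spin":-0.91},{"slide":[0.63,-0.18,0],"spin":-0.91},{"slide":[0.65,-0.1,0],"spin":-0.91},{"slide":[0.65,-0.01,0],"spin":-0.91},{"slide":[0.65,0.07,0],"spin":-0.91},{"slide":[0.64,0.15,0],"spin":-0.91},{"slide":[0.58,0.23,0],"spin":-0.85},{"slide":[0.45,0.25,0],"spin":-0.7}]'

```text
time_s: 14.5
tcp_pos: [0.6691, 0.0313, 0.2866]
ee_rot: [[0.998, -0.056, 0.031], [-0.056, -0.998, 0.014], [0.03, -0.016, -0.999]]
wrist_force: [-0.1, 0.4, 0.7]
gripper_width: 0.495
```

```bash
python3 p.py 0.6642 0.0255 0.214 -4.5 22
```

```text
t 14.5 pos [0.6691 0.0313 0.2866] yaw -3.23 q [ 16.3  23.7  12.2  -0.3 -76.6  70.5] F [-0.11  0.43  0.67] M [-0.137  0.154  0.019] e6 -0.72 w 43.0
N 4
[{"slide": [-0.05, 0.06, 0.73], "spin": 0.04}, {"slide": [-0.05, 0.06, 0.73], "spin": 0.04}, {"slide": [-0.05, 0.06, 0.73], "spin": 0.04}, {"slide": [-0.04, 0.06, 0.73], "spin": 0.04}]
```

Request:
servo_tool --deltas '[{"slide":[-0.15,0.2,0.4],"spin":0.1},{"slide":[-0.08,0.03,0.7],"spin":0},{"slide":[-0.05,0.0,0.7],"spin":0},{"slide":[-0.02,0,0.4],"spin":0},{"slide":[0,0,0],"spin":0}]'

```text
time_s: 15.0
tcp_pos: [0.6615, 0.026, 0.2273]
ee_rot: [[0.996, -0.08, 0.03], [-0.081, -0.997, 0.017], [0.029, -0.019, -0.999]]
wrist_force: [0.3, -0.3, 0.5]
gripper_width: 0.489
```

```bash
python3 p.py 0.6642 0.0255 0.215 -4.5 18;  python3 - <<'E'
from h import *
s=optics.capture("scene")["frame"][125:265,195:375]
cv2.imwrite("pics/s4.png",cv2.resize(cv2.cvtColor(s,4),None,fx=4,fy=4,interpolation=2))
E
```

```text
t 15.0 pos [0.6615 0.026  0.2273] yaw -4.63 q [ 16.   24.6   5.3  -0.5 -68.8  69.5] F [ 0.32 -0.31  0.49] M [-0.156  0.186  0.027] e6 0.003 w 42.5
N 1
[{"slide": [0.11, 0.01, 0.49], "spin": -0.02}]
```

View pics/s4.png

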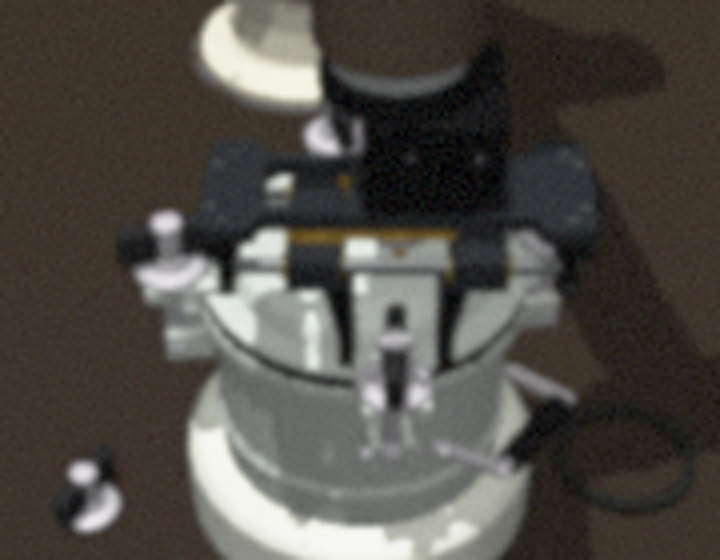

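The bar of nut A at (396,360) lies midway between the fingertips at (345,360) and (447,365). I'll lower and grip.

Request:
servo_tool --deltas '[{"slide":[0.1,0.0,0.35],"spin":0},{"slide":[0.0,0.0,0.15],"spin":0},{"slide":[0,0,0],"spin":0}]'

```text
time_s: 15.35
tcp_pos: [0.666, 0.0265, 0.2172]
ee_rot: [[0.996, -0.08, 0.036], [-0.081, -0.997, 0.017], [0.034, -0.02, -0.999]]
wrist_force: [0.7, -0.2, 1.1]
gripper_width: 0.493
```

```bash
python3 p.py 0.6642 0.0255 0.215 -4.5 18
```

```text
t 15.35 pos [0.666  0.0265 0.2172] yaw -4.64 q [ 16.   25.2   4.8  -0.4 -67.3  69.6] F [ 0.7  -0.17  1.06] M [-0.158  0.225  0.045] e6 0.001 w 42.9
N 1
[{"slide": [-0.07, 0.05, 0.09], "spin": -0.02}]
```

Request:
servo_tool --deltas '[{"slide":[-0.07,0.0,0.1],"spin":0},{"slide":[0,0,0],"spin":0},{"slide":[0,0,0],"spin":0},{"slide":[0,0,0],"spin":0},{"slide":[0,0,0],"spin":0},{"slide":[0,0,0],"spin":0}]' --gripper 255

```text
time_s: 15.95
tcp_pos: [0.6648, 0.0256, 0.2155]
ee_rot: [[0.996, -0.08, 0.037], [-0.081, -0.997, 0.015], [0.036, -0.018, -0.999]]
wrist_force: [-0.1, 2.1, -0.6]
gripper_width: 0.139
```

```bash
python3 p.py
```

```text
t 15.95 pos [0.6648 0.0256 0.2155] yaw -4.65 q [ 16.   25.1   4.3  -0.3 -66.9  69.5] F [-0.13  2.14 -0.61] M [0.29  0.281 0.022] e6 0.011 w 12.1
```

Request:
servo_tool --deltas '[{"slide":[0,0,0],"spin":0.6},{"slide":[0,0,0],"spin":0}]'

```text
time_s: 16.15
tcp_pos: [0.6647, 0.0256, 0.2154]
ee_rot: [[0.986, -0.165, 0.037], [-0.166, -0.986, 0.015], [0.034, -0.021, -0.999]]
wrist_force: [0.1, -0.1, -0.5]
gripper_width: 0.138
```

```bash
python3 p.py
```

```text
t 16.15 pos [0.6647 0.0256 0.2154] yaw -9.54 q [ 16.   25.1   4.3  -0.3 -66.9  64.6] F [ 0.1  -0.1  -0.46] M [-0.477  0.15   0.022] e6 -0.315 w 12.0
```

Request:
servo_tool --deltas '[{"slide":[0,0,0],"spin":0.6},{"slide":[0,0,0],"spin":0}]'

```text
time_s: 16.35
tcp_pos: [0.6647, 0.0256, 0.2153]
ee_rot: [[0.969, -0.245, 0.037], [-0.246, -0.969, 0.015], [0.032, -0.023, -0.999]]
wrist_force: [0.1, 0.7, -0.2]
gripper_width: 0.136
```

```bash
python3 p.py
```

```text
t 16.35 pos [0.6647 0.0256 0.2153] yaw -14.23 q [ 16.   25.1   4.3  -0.2 -66.9  59.9] F [ 0.13  0.74 -0.16] M [-0.506  0.207  0.061] e6 -0.33 w 11.8
```

Request:
servo_tool --deltas '[{"slide":[0,0,0],"spin":0.6},{"slide":[0,0,0],"spin":0}]'

```text
time_s: 16.55
tcp_pos: [0.6647, 0.0256, 0.2152]
ee_rot: [[0.946, -0.321, 0.037], [-0.322, -0.947, 0.014], [0.03, -0.025, -0.999]]
wrist_force: [0.2, -0.4, -0.1]
gripper_width: 0.136
```

```bash
python3 p.py
```

```text
t 16.55 pos [0.6647 0.0256 0.2152] yaw -18.8 q [ 16.   25.1   4.3  -0.2 -66.9  55.3] F [ 0.23 -0.37 -0.06] M [-0.52   0.221  0.018] e6 -0.335 w 11.9
```

Request:
servo_tool --deltas '[{"slide":[0,0,0],"spin":0.6},{"slide":[0,0,0],"spin":0}]'

```text
time_s: 16.75
tcp_pos: [0.6647, 0.0256, 0.2151]
ee_rot: [[0.918, -0.394, 0.037], [-0.395, -0.919, 0.014], [0.028, -0.027, -0.999]]
wrist_force: [-0.7, -0.3, -1.0]
gripper_width: 0.136
```

```bash
python3 p.py
```

```text
t 16.75 pos [0.6647 0.0256 0.2151] yaw -23.28 q [ 16.   25.1   4.3  -0.2 -66.9  50.8] F [-0.72 -0.29 -0.98] M [-0.529  0.155  0.042] e6 -0.339 w 11.8
```

Request:
servo_tool --deltas '[{"slide":[0,0,0],"spin":0.6},{"slide":[0,0,0],"spin":0}]'

```text
time_s: 16.95
tcp_pos: [0.6647, 0.0255, 0.215]
ee_rot: [[0.885, -0.464, 0.036], [-0.465, -0.885, 0.013], [0.026, -0.029, -0.999]]
wrist_force: [0.4, 0.4, -1.5]
gripper_width: 0.138
```

```bash
python3 p.py
```

```text
t 16.95 pos [0.6647 0.0255 0.215 ] yaw -27.71 q [ 16.   25.2   4.3  -0.2 -66.9  46.3] F [ 0.41  0.36 -1.52] M [-0.562  0.181  0.023] e6 -0.342 w 12.0
```

Request:
servo_tool --deltas '[{"slide":[0,0,0],"spin":0.6},{"slide":[0,0,0],"spin":0}]'

```text
time_s: 17.15
tcp_pos: [0.6647, 0.0256, 0.2149]
ee_rot: [[0.847, -0.531, 0.036], [-0.531, -0.847, 0.013], [0.024, -0.03, -0.999]]
wrist_force: [0.9, -0.3, -0.1]
gripper_width: 0.14
```

```bash
python3 p.py
```

```text
t 17.15 pos [0.6647 0.0256 0.2149] yaw -32.11 q [ 16.   25.2   4.3  -0.2 -66.9  41.9] F [ 0.86 -0.3  -0.15] M [-0.612  0.133  0.011] e6 -0.344 w 12.1
```

Request:
servo_tool --deltas '[{"slide":[0,0,0],"spin":0.6},{"slide":[0,0,0],"spin":0}]'

```text
time_s: 17.35
tcp_pos: [0.6647, 0.0255, 0.2149]
ee_rot: [[0.804, -0.594, 0.036], [-0.595, -0.804, 0.013], [0.021, -0.031, -0.999]]
wrist_force: [-0.1, -0.3, -1.0]
gripper_width: 0.136
```

```bash
python3 p.py
```

```text
t 17.35 pos [0.6647 0.0255 0.2149] yaw -36.49 q [ 16.   25.2   4.3  -0.1 -66.9  37.5] F [-0.09 -0.26 -0.98] M [-0.578  0.159  0.025] e6 -0.353 w 11.9
```

Request:
servo_tool --deltas '[{"slide":[0,0,0],"spin":0.6},{"slide":[0,0,0],"spin":0}]'

```text
time_s: 17.55
tcp_pos: [0.6646, 0.0255, 0.2147]
ee_rot: [[0.756, -0.653, 0.036], [-0.654, -0.756, 0.012], [0.019, -0.033, -0.999]]
wrist_force: [0.4, 0.1, -0.7]
gripper_width: 0.138
```

```bash
python3 p.py
```

```text
t 17.55 pos [0.6646 0.0255 0.2147] yaw -40.85 q [ 16.   25.2   4.3  -0.1 -66.9  33.2] F [ 0.45  0.08 -0.68] M [-0.638  0.163  0.058] e6 -0.37 w 12.0
```

Request:
servo_tool --deltas '[{"slide":[0,0,0],"spin":0.6},{"slide":[0,0,0],"spin":0}]'

```text
time_s: 17.75
tcp_pos: [0.6646, 0.0255, 0.2146]
ee_rot: [[0.705, -0.709, 0.035], [-0.709, -0.705, 0.012], [0.016, -0.033, -0.999]]
wrist_force: [0.8, 0.0, -0.5]
gripper_width: 0.14
```

```bash
python3 p.py
```

```text
t 17.75 pos [0.6646 0.0255 0.2146] yaw -45.2 q [ 16.1  25.2   4.3  -0.1 -67.   28.8] F [ 0.83  0.04 -0.47] M [-0.651  0.149  0.072] e6 -0.389 w 12.2
```

Request:
servo_tool --deltas '[{"slide":[0,0,0],"spin":0.6},{"slide":[0,0,0],"spin":0.6},{"slide":[0,0,0],"spin":0},{"slide":[0,0,0],"spin":0},{"slide":[0,0,0],"spin":0}]'

```text
time_s: 18.25
tcp_pos: [0.6646, 0.0255, 0.2145]
ee_rot: [[0.591, -0.806, 0.035], [-0.806, -0.591, 0.011], [0.012, -0.035, -0.999]]
wrist_force: [0.6, -0.7, -1.1]
gripper_width: 0.136
```

```bash
python3 p.py
```

```text
t 18.25 pos [0.6646 0.0255 0.2145] yaw -53.75 q [ 16.1  25.2   4.3  -0.1 -67.   20.2] F [ 0.63 -0.7  -1.06] M [-0.601  0.091  0.12 ] e6 -0.131 w 11.9
```

Request:
servo_tool --deltas '[{"slide":[0,0,0],"spin":0.4},{"slide":[0,0,0],"spin":0},{"slide":[0,0,0],"spin":0}]'

```text
time_s: 18.55
tcp_pos: [0.6647, 0.0255, 0.2145]
ee_rot: [[0.55, -0.834, 0.035], [-0.835, -0.55, 0.011], [0.01, -0.035, -0.999]]
wrist_force: [0.8, 0.0, -1.1]
gripper_width: 0.137
```

```bash
python3 p.py
```

```text
t 18.55 pos [0.6647 0.0255 0.2145] yaw -56.63 q [ 16.1  25.2   4.3  -0.1 -67.   17.3] F [ 0.84  0.02 -1.09] M [-0.607  0.1    0.18 ] e6 -0.169 w 11.9
```

Request:
servo_tool --deltas '[{"slide":[0,0,0],"spin":0},{"slide":[0,0,0],"spin":0},{"slide":[0,0,-0.6],"spin":0},{"slide":[0,0,-1],"spin":0},{"slide":[0,0,-0.9],"spin":-0.5}]' --gripper 130

```text
time_s: 19.05
tcp_pos: [0.6606, 0.0253, 0.2749]
ee_rot: [[0.609, -0.793, 0.028], [-0.793, -0.609, 0.014], [0.006, -0.03, -1.0]]
wrist_force: [-0.2, -0.2, 0.1]
gripper_width: 0.46
```

```bash
python3 p.py 0.4351 0.0063 0.28 9.3 24
```

```text
t 19.05 pos [0.6606 0.0253 0.2749] yaw -52.47 q [ 16.   23.2   9.8  -0.3 -74.9  21.6] F [-0.25 -0.25  0.1 ] M [-0.052  0.134  0.003] e6 -0.675 w 40.0
N 10
[{"slide": [-0.49, 0.76, -0.02], "spin": -0.77}, {"slide": [-0.57, 0.7, -0.02], "spin": -0.77}, {"slide": [-0.64, 0.64, -0.02], "spin": -0.77}, {"slide": [-0.71, 0.57, -0.02], "spin": -0.77}, {"slide": [-0.76, 0.49, -0.02], "spin": -0.77}, {"slide": [-0.81, 0.4, -0.02], "spin": -0.77}, {"slide": [-0.85, 0.31, -0.02], "spin": -0.77}, {"slide": [-0.88, 0.22, -0.02], "spin": -0.77}, {"slide": [-0.9, 0.12, -0.02], "spin": -0.77}, {"slide": [-0.9, 0.03, -0.02], "spin": -0.77}]
```

Request:
servo_tool --deltas '[{"slide":[-0.49,0.76,-0.3],"spin":-0.77},{"slide":[-0.57,0.7,-0.1],"spin":-0.77},{"slide":[-0.64,0.64,-0.02],"spin":-0.77},{"slide":[-0.71,0.57,-0.02],"spin":-0.77},{"slide":[-0.76,0.49,-0.02],"spin":-0.77},{"slide":[-0.81,0.4,-0.02],"spin":-0.77},{"slide":[-0.85,0.31,-0.02],"spin":-0.77},{"slide":[-0.88,0.22,-0.02],"spin":-0.77},{"slide":[-0.85,0.12,-0.02],"spin":-0.7},{"slide":[-0.7,0.03,0],"spin":-0.6}]'

```text
time_s: 20.05
tcp_pos: [0.4368, 0.0031, 0.2865]
ee_rot: [[0.984, 0.171, 0.045], [0.17, -0.985, 0.024], [0.048, -0.016, -0.999]]
wrist_force: [0.7, 0.5, -0.6]
gripper_width: 0.49
```

```bash
python3 p.py 0.4351 0.0063 0.215 9.3 24
```

```text
t 20.05 pos [0.4368 0.0031 0.2865] yaw 9.8 q [ 21.6  -0.9 -19.1  -0.3 -68.9  78.3] F [ 0.68  0.54 -0.58] M [-0.124  0.222  0.005] e6 -0.469 w 42.6
N 3
[{"slide": [-0.01, -0.05, 0.95], "spin": 0.02}, {"slide": [-0.01, -0.05, 0.95], "spin": 0.02}, {"slide": [-0.01, -0.05, 0.95], "spin": 0.02}]
```

Request:
servo_tool --deltas '[{"slide":[-0.1,-0.1,0.5],"spin":0.05},{"slide":[-0.08,-0.05,0.8],"spin":0},{"slide":[-0.04,-0.02,0.7],"spin":0},{"slide":[-0.02,0,0.4],"spin":0},{"slide":[0,0,0],"spin":0}]'

```text
time_s: 20.55
tcp_pos: [0.431, 0.0081, 0.2284]
ee_rot: [[0.985, 0.167, 0.054], [0.165, -0.986, 0.03], [0.059, -0.021, -0.998]]
wrist_force: [0.1, -0.1, 0.4]
gripper_width: 0.493
```

```bash
python3 p.py 0.4351 0.0063 0.215 9.3 18;  python3 - <<'E'
from h import *
s=optics.capture("scene")["frame"][125:265,195:375]
cv2.imwrite("pics/s5.png",cv2.resize(cv2.cvtColor(s,4),None,fx=4,fy=4,interpolation=2))
t=optics.capture("top")["frame"][145:290,190:355]
cv2.imwrite("pics/t5.png",cv2.resize(cv2.cvtColor(t,4),None,fx=4,fy=4,interpolation=2))
E
```

```text
t 20.55 pos [0.431  0.0081 0.2284] yaw 9.52 q [ 22.5   0.6 -26.1  -0.5 -59.7  77.2] F [ 0.14 -0.11  0.36] M [-0.157  0.265 -0.018] e6 -0.003 w 42.8
N 1
[{"slide": [0.15, 0.1, 0.53], "spin": 0.03}]
```

View pics/s5.png

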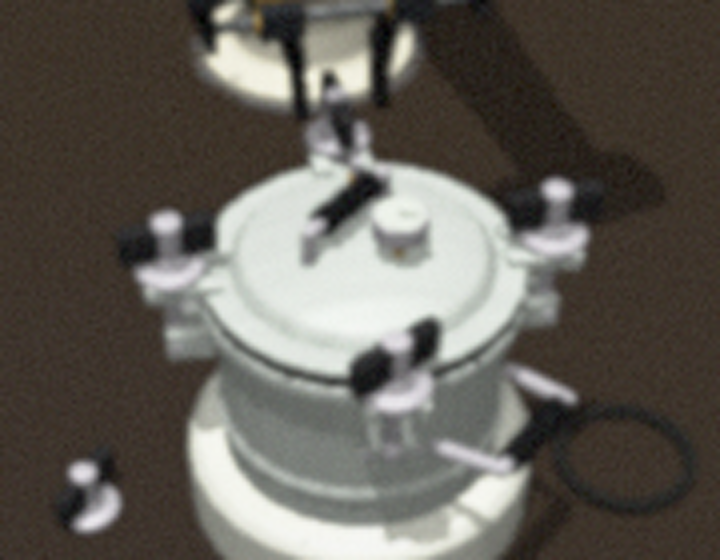

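View pics/t5.png

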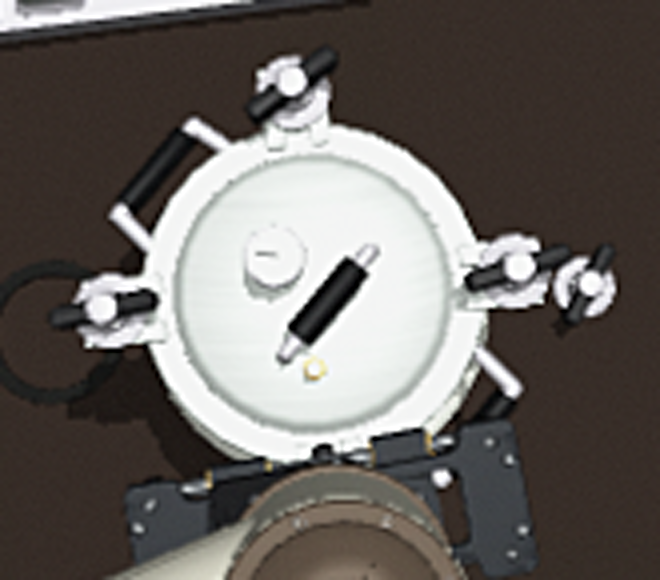

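The pictures show nuts A, B and D turned. The fingers straddle nut C at scene (335,120), with fingertips at (300,110) and (380,105). I'll lower and grip.

Request:
servo_tool --deltas '[{"slide":[0.12,0.1,0.35],"spin":0},{"slide":[0.0,0.0,0.15],"spin":0},{"slide":[0,0,0],"spin":0}]'

```text
time_s: 20.95
tcp_pos: [0.4381, 0.0069, 0.2183]
ee_rot: [[0.984, 0.167, 0.061], [0.165, -0.986, 0.032], [0.065, -0.021, -0.998]]
wrist_force: [-0.8, 0.0, -1.5]
gripper_width: 0.494
```

```bash
python3 p.py 0.4351 0.0063 0.215 9.3 18
```

```text
t 20.95 pos [0.4381 0.0069 0.2183] yaw 9.53 q [ 22.    1.7 -26.6  -0.4 -57.7  77.8] F [-0.84  0.03 -1.52] M [-0.217  0.307  0.034] e6 0.0 w 43.0
N 1
[{"slide": [-0.12, 0.01, 0.13], "spin": 0.03}]
```

Request:
servo_tool --deltas '[{"slide":[-0.12,0.0,0.1],"spin":0},{"slide":[0,0,0],"spin":0},{"slide":[0,0,0],"spin":0},{"slide":[0,0,0],"spin":0},{"slide":[0,0,0],"spin":0},{"slide":[0,0,0],"spin":0}]' --gripper 255

```text
time_s: 21.55
tcp_pos: [0.4354, 0.0064, 0.2157]
ee_rot: [[0.984, 0.167, 0.062], [0.166, -0.986, 0.031], [0.066, -0.021, -0.998]]
wrist_force: [0.4, 0.5, -1.7]
gripper_width: 0.134
```

```bash
python3 p.py
```

```text
t 21.55 pos [0.4354 0.0064 0.2157] yaw 9.56 q [ 22.1   1.6 -27.2  -0.4 -57.3  77.7] F [ 0.39  0.47 -1.69] M [-0.39   0.192  0.057] e6 -0.039 w 11.6
```

Request:
servo_tool --deltas '[{"slide":[0,0,0],"spin":0.6},{"slide":[0,0,0],"spin":0}]'

```text
time_s: 21.75
tcp_pos: [0.4354, 0.0065, 0.2156]
ee_rot: [[0.995, 0.083, 0.062], [0.082, -0.996, 0.031], [0.064, -0.026, -0.998]]
wrist_force: [0.3, 1.2, -0.6]
gripper_width: 0.131
```

```bash
python3 p.py
```

```text
t 21.75 pos [0.4354 0.0065 0.2156] yaw 4.69 q [ 22.1   1.6 -27.2  -0.4 -57.3  72.8] F [ 0.26  1.19 -0.61] M [-0.431  0.208  0.06 ] e6 -0.331 w 11.4
```

Request:
servo_tool --deltas '[{"slide":[0,0,0],"spin":0.6},{"slide":[0,0,0],"spin":0}]'

```text
time_s: 21.95
tcp_pos: [0.4354, 0.0065, 0.2156]
ee_rot: [[0.998, 0.002, 0.061], [0.0, -1.0, 0.03], [0.061, -0.03, -0.998]]
wrist_force: [-0.4, 1.0, -0.7]
gripper_width: 0.139
```

```bash
python3 p.py
```

```text
t 21.95 pos [0.4354 0.0065 0.2156] yaw 0.0 q [ 22.2   1.6 -27.2  -0.3 -57.3  68.1] F [-0.35  0.97 -0.69] M [-0.37   0.133  0.032] e6 -0.349 w 12.1
```

Request:
servo_tool --deltas '[{"slide":[0,0,0],"spin":0.6},{"slide":[0,0,0],"spin":0}]'

```text
time_s: 22.15
tcp_pos: [0.4354, 0.0065, 0.2154]
ee_rot: [[0.995, -0.077, 0.061], [-0.079, -0.996, 0.03], [0.058, -0.035, -0.998]]
wrist_force: [-0.7, 0.4, 0.3]
gripper_width: 0.138
```

```bash
python3 p.py
```

```text
t 22.15 pos [0.4354 0.0065 0.2154] yaw -4.56 q [ 22.2   1.6 -27.2  -0.3 -57.3  63.5] F [-0.67  0.45  0.26] M [-0.422  0.153  0.082] e6 -0.356 w 12.0
```

Request:
servo_tool --deltas '[{"slide":[0,0,0],"spin":0.6},{"slide":[0,0,0],"spin":0}]'

```text
time_s: 22.35
tcp_pos: [0.4353, 0.0065, 0.2153]
ee_rot: [[0.986, -0.155, 0.061], [-0.157, -0.987, 0.029], [0.055, -0.039, -0.998]]
wrist_force: [0.4, 0.8, -0.8]
gripper_width: 0.141
```

```bash
python3 p.py
```

```text
t 22.35 pos [0.4353 0.0065 0.2153] yaw -9.04 q [ 22.2   1.6 -27.2  -0.3 -57.3  59. ] F [ 0.36  0.76 -0.85] M [-0.498  0.176  0.063] e6 -0.362 w 12.3
```

Request:
servo_tool --deltas '[{"slide":[0,0,0],"spin":0.6},{"slide":[0,0,0],"spin":0}]'

```text
time_s: 22.55
tcp_pos: [0.4354, 0.0065, 0.2152]
ee_rot: [[0.971, -0.23, 0.06], [-0.233, -0.972, 0.029], [0.052, -0.042, -0.998]]
wrist_force: [0.6, 0.9, -0.6]
gripper_width: 0.143
```

```bash
python3 p.py
```

```text
t 22.55 pos [0.4354 0.0065 0.2152] yaw -13.46 q [ 22.2   1.6 -27.2  -0.3 -57.3  54.5] F [ 0.6   0.92 -0.57] M [-0.469  0.151  0.075] e6 -0.373 w 12.4
```

Request:
servo_tool --deltas '[{"slide":[0,0,0],"spin":0.6},{"slide":[0,0,0],"spin":0}]'

```text
time_s: 22.75
tcp_pos: [0.4354, 0.0065, 0.2151]
ee_rot: [[0.951, -0.304, 0.06], [-0.306, -0.952, 0.029], [0.049, -0.046, -0.998]]
wrist_force: [-0.9, 0.9, -1.1]
gripper_width: 0.139
```

```bash
python3 p.py
```

```text
t 22.75 pos [0.4354 0.0065 0.2151] yaw -17.85 q [ 22.2   1.6 -27.2  -0.3 -57.3  50.1] F [-0.9   0.94 -1.13] M [-0.495  0.198  0.076] e6 -0.391 w 12.1
```

Request:
servo_tool --deltas '[{"slide":[0,0,0],"spin":0.7},{"slide":[0,0,0],"spin":0.7},{"slide":[0,0,0],"spin":0},{"slide":[0,0,0],"spin":0},{"slide":[0,0,0],"spin":0}]'

```text
time_s: 23.25
tcp_pos: [0.4354, 0.0066, 0.215]
ee_rot: [[0.882, -0.468, 0.06], [-0.47, -0.882, 0.028], [0.039, -0.053, -0.998]]
wrist_force: [0.9, 1.4, -1.5]
gripper_width: 0.139
```

```bash
python3 p.py
```

```text
t 23.25 pos [0.4354 0.0066 0.215 ] yaw -28.08 q [ 22.2   1.7 -27.3  -0.2 -57.3  39.9] F [ 0.91  1.42 -1.49] M [-0.501  0.146  0.132] e6 -0.141 w 12.1
```

Request:
servo_tool --deltas '[{"slide":[0,0,0],"spin":0.4},{"slide":[0,0,0],"spin":0},{"slide":[0,0,0],"spin":0}]'

```text
time_s: 23.55
tcp_pos: [0.4354, 0.0066, 0.215]
ee_rot: [[0.857, -0.512, 0.06], [-0.514, -0.857, 0.028], [0.037, -0.055, -0.998]]
wrist_force: [0.2, 0.2, -1.3]
gripper_width: 0.141
```

```bash
python3 p.py
```

```text
t 23.55 pos [0.4354 0.0066 0.215 ] yaw -30.95 q [ 22.2   1.7 -27.2  -0.2 -57.3  37. ] F [ 0.18  0.23 -1.27] M [-0.463  0.175  0.143] e6 -0.168 w 12.2
```

Request:
servo_tool --deltas '[{"slide":[0,0,0],"spin":0},{"slide":[0,0,0],"spin":0},{"slide":[0,0,-0.6],"spin":0},{"slide":[0,0,-1],"spin":0},{"slide":[0,0,-1],"spin":0.3}]' --gripper 130

```text
time_s: 24.05
tcp_pos: [0.4291, 0.0041, 0.2787]
ee_rot: [[0.835, -0.548, 0.052], [-0.55, -0.835, 0.028], [0.028, -0.052, -0.998]]
wrist_force: [0.2, 0.6, 0.2]
gripper_width: 0.464
```

```bash
python3 p.py 0.5592 -0.0983 0.28 -74.5 24; python3 - <<'E'
from h import *
t=optics.capture("top")["frame"][145:290,190:355]
cv2.imwrite("pics/t6.png",cv2.resize(cv2.cvtColor(t,4),None,fx=4,fy=4,interpolation=2))
E
```

```text
t 24.05 pos [0.4291 0.0041 0.2787] yaw -33.36 q [ 22.1  -1.7 -21.   -0.4 -67.3  34.7] F [0.16 0.65 0.23] M [-0.043  0.154 -0.052] e6 0.404 w 40.4
N 7
[{"slide": [0.94, 0.08, -0.01], "spin": 0.73}, {"slide": [0.95, -0.02, -0.01], "spin": 0.73}, {"slide": [0.94, -0.11, -0.01], "spin": 0.73}, {"slide": [0.92, -0.21, -0.01], "spin": 0.73}, {"slide": [0.9, -0.3, -0.01], "spin": 0.73}, {"slide": [0.86, -0.39, -0.01], "spin": 0.73}, {"slide": [0.82, -0.48, -0.01], "spin": 0.73}]
```

View pics/t6.png

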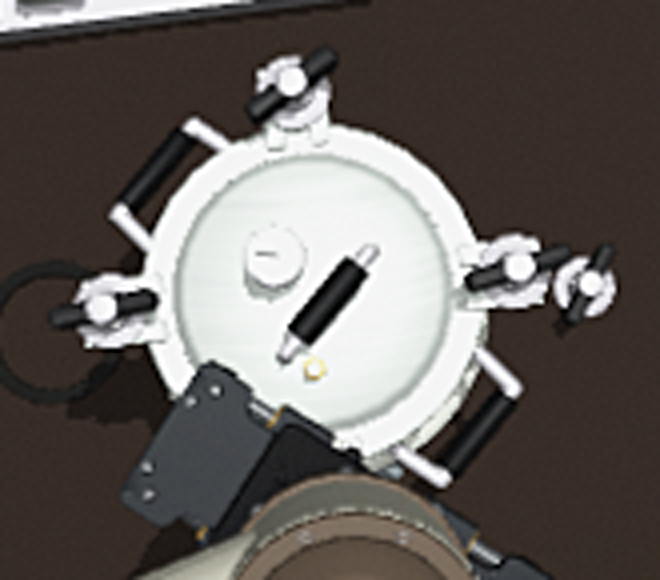

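Request:
servo_tool --deltas '[{"slide":[0.94,0.08,-0.03],"spin":0.73},{"slide":[0.95,-0.02,0],"spin":0.73},{"slide":[0.94,-0.11,0],"spin":0.73},{"slide":[0.92,-0.21,0],"spin":0.73},{"slide":[0.9,-0.3,0],"spin":0.73},{"slide":[0.8,-0.37,0],"spin":0.65},{"slide":[0.5,-0.35,0],"spin":0.45}]'

```text
time_s: 24.8
tcp_pos: [0.5582, -0.095, 0.2937]
ee_rot: [[0.298, -0.952, 0.072], [-0.954, -0.297, 0.034], [-0.011, -0.079, -0.997]]
wrist_force: [0.3, -0.5, -0.3]
gripper_width: 0.493
```

```bash
python3 p.py 0.5592 -0.0983 0.215 -74.5 24
```

```text
t 24.8 pos [ 0.5582 -0.095   0.2937] yaw -72.63 q [  5.9  11.9  -3.2  -1.6 -70.6  11.9] F [ 0.35 -0.47 -0.28] M [-0.066  0.29  -0.028] e6 0.258 w 42.8
N 4
[{"slide": [0.03, 0.0, 0.79], "spin": 0.06}, {"slide": [0.03, 0.0, 0.79], "spin": 0.06}, {"slide": [0.03, 0.0, 0.79], "spin": 0.06}, {"slide": [0.03, -0.0, 0.79], "spin": 0.06}]
```

Request:
servo_tool --deltas '[{"slide":[0.0,0.0,0.6],"spin":0.1},{"slide":[0.0,0.0,0.8],"spin":0.05},{"slide":[0.0,0.0,0.8],"spin":0},{"slide":[0,0,0.4],"spin":0},{"slide":[0,0,0],"spin":0}]'

```text
time_s: 25.3
tcp_pos: [0.5659, -0.0952, 0.2265]
ee_rot: [[0.274, -0.959, 0.075], [-0.962, -0.272, 0.034], [-0.012, -0.081, -0.997]]
wrist_force: [0.3, -0.2, 0.9]
gripper_width: 0.492
```

```bash
python3 p.py 0.5598 -0.098 0.2155 -74.5 24
```

```text
t 25.3 pos [ 0.5659 -0.0952  0.2265] yaw -74.1 q [  5.8  14.9  -8.9  -1.7 -61.8  10.8] F [ 0.27 -0.24  0.9 ] M [-0.057  0.275 -0.023] e6 0.007 w 42.8
N 1
[{"slide": [0.04, 0.26, 0.44], "spin": 0.05}]
```

Request:
servo_tool --deltas '[{"slide":[0.08,0.26,0.3],"spin":0},{"slide":[0.0,0.0,0.15],"spin":0},{"slide":[0,0,0],"spin":0}]'

```text
time_s: 25.6
tcp_pos: [0.5614, -0.0989, 0.2159]
ee_rot: [[0.275, -0.958, 0.078], [-0.962, -0.273, 0.034], [-0.011, -0.084, -0.996]]
wrist_force: [-0.2, -0.2, -0.3]
gripper_width: 0.491
```

```bash
python3 p.py 0.5598 -0.098 0.2155 -74.5 24
```

```text
t 25.6 pos [ 0.5614 -0.0989  0.2159] yaw -74.07 q [  5.4  15.  -10.4  -1.7 -60.   11.3] F [-0.21 -0.17 -0.33] M [ 0.024  0.221 -0.025] e6 0.008 w 42.7
N 1
[{"slide": [-0.05, 0.05, 0.01], "spin": 0.05}]
```

Request:
servo_tool --deltas '[{"slide":[-0.03,0.05,0.0],"spin":0},{"slide":[0,0,0],"spin":0},{"slide":[0,0,0],"spin":0},{"slide":[0,0,0],"spin":0},{"slide":[0,0,0],"spin":0},{"slide":[0,0,0],"spin":0}]' --gripper 255

```text
time_s: 26.2
tcp_pos: [0.5601, -0.0986, 0.2178]
ee_rot: [[0.275, -0.958, 0.08], [-0.961, -0.273, 0.033], [-0.01, -0.086, -0.996]]
wrist_force: [1.1, 0.2, -0.2]
gripper_width: 0.147
```

```bash
python3 p.py
```

```text
t 26.2 pos [ 0.5601 -0.0986  0.2178] yaw -74.03 q [  5.5  14.7 -10.5  -1.7 -60.1  11.2] F [ 1.1   0.19 -0.18] M [-0.141  0.284  0.021] e6 0.019 w 12.8
```

Request:
servo_tool --deltas '[{"slide":[0,0,0],"spin":0.6},{"slide":[0,0,0],"spin":0}]'

```text
time_s: 26.4
tcp_pos: [0.5601, -0.0987, 0.2178]
ee_rot: [[0.194, -0.978, 0.079], [-0.981, -0.192, 0.033], [-0.017, -0.084, -0.996]]
wrist_force: [-0.4, 0.1, 0.7]
gripper_width: 0.148
```

```bash
python3 p.py
```

```text
t 26.4 pos [ 0.5601 -0.0987  0.2178] yaw -78.84 q [  5.5  14.7 -10.5  -1.6 -60.1   6.4] F [-0.36  0.09  0.7 ] M [-0.229  0.597  0.173] e6 -0.427 w 12.9
```

Request:
servo_tool --deltas '[{"slide":[0,0,0],"spin":0}]'

```text
time_s: 26.5
tcp_pos: [0.5601, -0.0987, 0.2178]
ee_rot: [[0.196, -0.977, 0.079], [-0.981, -0.194, 0.032], [-0.016, -0.084, -0.996]]
wrist_force: [0.3, 0.2, 0.7]
gripper_width: 0.146
```

```bash
python3 p.py
```

```text
t 26.5 pos [ 0.5601 -0.0987  0.2178] yaw -78.71 q [  5.5  14.7 -10.5  -1.6 -60.1   6.5] F [0.28 0.24 0.73] M [-0.201  0.588  0.155] e6 -0.17 w 12.7
```

Request:
servo_tool --deltas '[{"slide":[0,0,0],"spin":0}]'

```text
time_s: 26.6
tcp_pos: [0.5601, -0.0987, 0.2178]
ee_rot: [[0.197, -0.977, 0.079], [-0.98, -0.195, 0.032], [-0.016, -0.083, -0.996]]
wrist_force: [0.1, 1.3, -0.1]
gripper_width: 0.147
```

```bash
python3 p.py
```

```text
t 26.6 pos [ 0.5601 -0.0987  0.2178] yaw -78.63 q [  5.5  14.7 -10.5  -1.6 -60.1   6.5] F [ 0.09  1.25 -0.07] M [-0.226  0.604  0.176] e6 -0.153 w 12.8
```

Request:
servo_tool --deltas '[{"slide":[0,0,0],"spin":0.9},{"slide":[0,0,0],"spin":0.9},{"slide":[0,0,0],"spin":0.9},{"slide":[0,0,0],"spin":0},{"slide":[0,0,0],"spin":0}]'

```text
time_s: 27.1
tcp_pos: [0.5599, -0.0989, 0.2174]
ee_rot: [[-0.178, -0.981, 0.077], [-0.983, 0.181, 0.03], [-0.044, -0.07, -0.997]]
wrist_force: [1.2, 0.8, 0.3]
gripper_width: 0.146
```

```bash
python3 p.py
```

```text
t 27.1 pos [ 0.5599 -0.0989  0.2174] yaw -100.28 q [  5.6  14.8 -10.6  -1.5 -60.1 -15.3] F [1.2  0.77 0.27] M [-0.313  0.585  0.301] e6 -0.352 w 12.7
```

Request:
servo_tool --deltas '[{"slide":[0,0,0],"spin":0}]'

```text
time_s: 27.2
tcp_pos: [0.5599, -0.0989, 0.2173]
ee_rot: [[-0.176, -0.981, 0.077], [-0.983, 0.179, 0.03], [-0.043, -0.07, -0.997]]
wrist_force: [0.3, 0.3, 0.8]
gripper_width: 0.145
```

```bash
python3 p.py
```

```text
t 27.2 pos [ 0.5599 -0.0989  0.2173] yaw -100.15 q [  5.6  14.8 -10.6  -1.5 -60.1 -15.1] F [0.25 0.28 0.79] M [-0.302  0.553  0.32 ] e6 -0.316 w 12.6
```

Request:
servo_tool --deltas '[{"slide":[0,0,0],"spin":0.85},{"slide":[0,0,0],"spin":0.85},{"slide":[0,0,0],"spin":0},{"slide":[0,0,0],"spin":0},{"slide":[0,0,0],"spin":0}]'

```text
time_s: 27.7
tcp_pos: [0.5599, -0.0988, 0.2172]
ee_rot: [[-0.397, -0.915, 0.076], [-0.916, 0.4, 0.03], [-0.058, -0.058, -0.997]]
wrist_force: [0.6, -0.7, 0.1]
gripper_width: 0.143
```

```bash
python3 p.py
```

```text
t 27.7 pos [ 0.5599 -0.0988  0.2172] yaw -113.4 q [  5.6  14.8 -10.6  -1.5 -60.1 -28.4] F [ 0.61 -0.72  0.08] M [-0.246  0.529  0.475] e6 -0.435 w 12.5
```

Request:
servo_tool --deltas '[{"slide":[0,0,0],"spin":0},{"slide":[0,0,0],"spin":0},{"slide":[0,0,-0.6],"spin":0},{"slide":[0,0,-1],"spin":0},{"slide":[0,0,-0.7],"spin":0},{"slide":[0,0,0],"spin":0}]' --gripper 130

```text
time_s: 28.3
tcp_pos: [0.5559, -0.1003, 0.2758]
ee_rot: [[-0.399, -0.914, 0.079], [-0.915, 0.402, 0.033], [-0.062, -0.059, -0.996]]
wrist_force: [-0.0, 0.6, -0.3]
gripper_width: 0.479
```

```bash
python3 p.py 0.5408 0.1300 0.28 -78.5 24
```

```text
t 28.3 pos [ 0.5559 -0.1003  0.2758] yaw -113.56 q [  5.4  12.1  -5.5  -1.6 -67.7 -28.5] F [-0.01  0.57 -0.31] M [-0.015  0.23   0.031] e6 0.003 w 41.7
N 10
[{"slide": [-0.82, 0.42, -0.02], "spin": -0.44}, {"slide": [-0.84, 0.37, -0.02], "spin": -0.44}, {"slide": [-0.87, 0.32, -0.02], "spin": -0.44}, {"slide": [-0.88, 0.27, -0.02], "spin": -0.44}, {"slide": [-0.9, 0.21, -0.02], "spin": -0.44}, {"slide": [-0.91, 0.16, -0.02], "spin": -0.44}, {"slide": [-0.92, 0.1, -0.02], "spin": -0.44}, {"slide": [-0.92, 0.04, -0.02], "spin": -0.44}, {"slide": [-0.92, -0.01, -0.02], "spin": -0.44}, {"slide": [-0.92, -0.07, -0.02], "spin": -0.44}]
```

Request:
servo_tool --deltas '[{"slide":[-0.82,0.42,-0.15],"spin":-0.44},{"slide":[-0.84,0.37,-0.05],"spin":-0.44},{"slide":[-0.87,0.32,-0.02],"spin":-0.44},{"slide":[-0.88,0.27,-0.02],"spin":-0.44},{"slide":[-0.9,0.21,-0.02],"spin":-0.44}]'

```text
time_s: 28.8
tcp_pos: [0.5466, 0.0161, 0.2814]
ee_rot: [[-0.101, -0.992, 0.077], [-0.994, 0.104, 0.036], [-0.043, -0.073, -0.996]]
wrist_force: [0.2, -0.4, -0.3]
gripper_width: 0.487
```

```bash
python3 p.py 0.5408 0.1300 0.28 -78.5 24
```

```text
t 28.8 pos [0.5466 0.0161 0.2814] yaw -95.81 q [ 18.4   9.9  -7.9  -0.6 -67.4 -24. ] F [ 0.23 -0.38 -0.34] M [-0.071  0.241  0.002] e6 -0.096 w 42.4
N 5
[{"slide": [-0.9, 0.14, 0.01], "spin": -0.43}, {"slide": [-0.91, 0.08, 0.01], "spin": -0.43}, {"slide": [-0.91, 0.03, 0.01], "spin": -0.43}, {"slide": [-0.91, -0.03, 0.01], "spin": -0.43}, {"slide": [-0.91, -0.08, 0.01], "spin": -0.43}]
```

Request:
servo_tool --deltas '[{"slide":[-0.9,0.14,0.01],"spin":-0.43},{"slide":[-0.91,0.08,0.01],"spin":-0.43},{"slide":[-0.9,0.03,0.01],"spin":-0.43},{"slide":[-0.8,-0.03,0.01],"spin":-0.4},{"slide":[-0.5,-0.08,0.01],"spin":-0.3},{"slide":[0,0,0],"spin":0}]'

```text
time_s: 29.4
tcp_pos: [0.5399, 0.1234, 0.277]
ee_rot: [[0.188, -0.98, 0.07], [-0.982, -0.185, 0.037], [-0.024, -0.076, -0.997]]
wrist_force: [0.1, 0.5, -0.8]
gripper_width: 0.491
```

```bash
python3 p.py 0.5420 0.1305 0.2155 -78.5 20
```

```text
t 29.4 pos [0.5399 0.1234 0.277 ] yaw -79.18 q [ 29.7  10.7  -7.7   0.1 -67.  -19. ] F [ 0.12  0.51 -0.81] M [-0.074  0.211  0.016] e6 0.074 w 42.7
N 4
[{"slide": [-0.07, -0.03, 0.62], "spin": -0.02}, {"slide": [-0.07, -0.03, 0.62], "spin": -0.02}, {"slide": [-0.07, -0.03, 0.62], "spin": -0.02}, {"slide": [-0.07, -0.03, 0.62], "spin": -0.02}]
```

Request:
servo_tool --deltas '[{"slide":[-0.1,0.05,0.6],"spin":0},{"slide":[-0.1,0.04,0.8],"spin":0},{"slide":[0,0.02,0.6],"spin":0},{"slide":[0,0,0.2],"spin":0},{"slide":[0,0,0],"spin":0}]'

```text
time_s: 29.9
tcp_pos: [0.5402, 0.1273, 0.2193]
ee_rot: [[0.181, -0.981, 0.07], [-0.983, -0.179, 0.037], [-0.024, -0.075, -0.997]]
wrist_force: [0.4, 0.3, -0.3]
gripper_width: 0.49
```

```bash
python3 p.py 0.5418 0.1305 0.2155 -78.5 20
```

```text
t 29.9 pos [0.5402 0.1273 0.2193] yaw -79.55 q [ 30.1  13.1 -13.1   0.2 -59.2 -19.8] F [ 0.36  0.26 -0.27] M [-0.037  0.257 -0.016] e6 0.007 w 42.6
N 1
[{"slide": [-0.11, -0.09, 0.15], "spin": -0.13}]
```

Request:
servo_tool --deltas '[{"slide":[-0.12,-0.06,0.12],"spin":-0.1},{"slide":[0,0,0],"spin":0},{"slide":[0,0,0],"spin":0},{"slide":[0,0,0],"spin":0},{"slide":[0,0,0],"spin":0},{"slide":[0,0,0],"spin":0}]' --gripper 255

```text
time_s: 30.5
tcp_pos: [0.5408, 0.13, 0.2184]
ee_rot: [[0.194, -0.979, 0.069], [-0.981, -0.192, 0.038], [-0.024, -0.075, -0.997]]
wrist_force: [3.3, -0.5, -3.0]
gripper_width: 0.144
```

```bash
python3 p.py
```

```text
t 30.5 pos [0.5408 0.13   0.2184] yaw -78.8 q [ 30.3  13.3 -13.    0.2 -59.2 -19.2] F [ 3.35 -0.5  -3.  ] M [-0.087 -0.24  -0.013] e6 0.029 w 12.6
```

Request:
servo_tool --deltas '[{"slide":[0,0,0],"spin":0.6},{"slide":[0,0,0],"spin":0},{"slide":[0,0,0],"spin":0},{"slide":[0,0,0],"spin":0}]'

```text
time_s: 30.9
tcp_pos: [0.5408, 0.13, 0.2183]
ee_rot: [[0.114, -0.991, 0.068], [-0.993, -0.112, 0.036], [-0.028, -0.072, -0.997]]
wrist_force: [1.2, 0.2, -0.2]
gripper_width: 0.145
```

```bash
python3 p.py
```

```text
t 30.9 pos [0.5408 0.13   0.2183] yaw -83.43 q [ 30.3  13.3 -13.    0.2 -59.2 -23.9] F [ 1.2   0.24 -0.25] M [-0.14   0.624  0.136] e6 -0.154 w 12.6
```

Request:
servo_tool --deltas '[{"slide":[0,0,0],"spin":0.9},{"slide":[0,0,0],"spin":0.9},{"slide":[0,0,0],"spin":0.9},{"slide":[0,0,0],"spin":0.5},{"slide":[0,0,0],"spin":0},{"slide":[0,0,0],"spin":0},{"slide":[0,0,0],"spin":0}]'

```text
time_s: 31.6
tcp_pos: [0.5404, 0.1298, 0.2178]
ee_rot: [[-0.327, -0.943, 0.067], [-0.943, 0.33, 0.033], [-0.054, -0.052, -0.997]]
wrist_force: [0.9, 0.8, 0.4]
gripper_width: 0.14
```

```bash
python3 p.py
```

```text
t 31.6 pos [0.5404 0.1298 0.2178] yaw -109.12 q [ 30.4  13.4 -13.    0.3 -59.3 -49.7] F [0.9  0.81 0.44] M [-0.223  0.653  0.372] e6 -0.386 w 12.2
```

Request:
servo_tool --deltas '[{"slide":[0,0,0],"spin":0.7},{"slide":[0,0,0],"spin":0},{"slide":[0,0,0],"spin":0},{"slide":[0,0,0],"spin":0}]'

```text
time_s: 32.0
tcp_pos: [0.5403, 0.1299, 0.2178]
ee_rot: [[-0.413, -0.908, 0.067], [-0.909, 0.416, 0.033], [-0.058, -0.047, -0.997]]
wrist_force: [0.1, -0.2, 0.2]
gripper_width: 0.138
```

```bash
python3 p.py
```

```text
t 32.0 pos [0.5403 0.1299 0.2178] yaw -114.42 q [ 30.4  13.4 -13.    0.3 -59.3 -55.1] F [ 0.13 -0.21  0.2 ] M [-0.122  0.561  0.417] e6 -0.425 w 12.0
```

Request:
servo_tool --deltas '[{"slide":[0,0,0],"spin":0},{"slide":[0,0,0],"spin":0},{"slide":[0,0,-0.6],"spin":0},{"slide":[0,0,-1],"spin":0},{"slide":[0,0,-0.7],"spin":0},{"slide":[0,0,0],"spin":0}]' --gripper 130

```text
time_s: 32.6
tcp_pos: [0.538, 0.1281, 0.2777]
ee_rot: [[-0.416, -0.907, 0.072], [-0.907, 0.419, 0.037], [-0.064, -0.05, -0.997]]
wrist_force: [-0.2, 0.2, -1.2]
gripper_width: 0.482
```

```bash
python3 p.py 0.6650 0.0258 0.28 -53.7 22
```

```text
t 32.6 pos [0.538  0.1281 0.2777] yaw -114.61 q [ 30.3  10.6  -7.8   0.3 -66.9 -55.1] F [-0.24  0.19 -1.18] M [ 0.019  0.203 -0.003] e6 0.005 w 42.0
N 8
[{"slide": [0.2, -0.79, -0.01], "spin": -0.95}, {"slide": [0.3, -0.76, -0.01], "spin": -0.95}, {"slide": [0.4, -0.71, -0.01], "spin": -0.95}, {"slide": [0.49, -0.65, -0.01], "spin": -0.95}, {"slide": [0.57, -0.58, -0.01], "spin": -0.95}, {"slide": [0.65, -0.5, -0.01], "spin": -0.95}, {"slide": [0.71, -0.41, -0.01], "spin": -0.95}, {"slide": [0.75, -0.31, -0.01], "spin": -0.95}]
```

Request:
servo_tool --deltas '[{"slide":[0.2,-0.79,-0.05],"spin":-0.95},{"slide":[0.3,-0.76,0],"spin":-0.95},{"slide":[0.4,-0.71,0],"spin":-0.95},{"slide":[0.49,-0.65,0],"spin":-0.95},{"slide":[0.57,-0.58,0],"spin":-0.95},{"slide":[0.65,-0.5,0],"spin":-0.95},{"slide":[0.65,-0.37,0],"spin":-0.9},{"slide":[0.5,-0.2,0],"spin":-0.7},{"slide":[0,0,0],"spin":0}]'

```text
time_s: 33.5
tcp_pos: [0.6629, 0.0293, 0.2755]
ee_rot: [[0.586, -0.808, 0.067], [-0.811, -0.584, 0.041], [0.006, -0.079, -0.997]]
wrist_force: [0.4, 0.8, -0.7]
gripper_width: 0.489
```

```bash
python3 p.py 0.6660 0.0263 0.2155 -53.7 20
```

```text
t 33.5 pos [0.6629 0.0293 0.2755] yaw -54.15 q [ 15.9  22.2   8.5  -1.3 -72.   20.3] F [ 0.38  0.76 -0.74] M [-0.077  0.33  -0.004] e6 0.41 w 42.6
N 4
[{"slide": [0.04, -0.01, 0.6], "spin": -0.01}, {"slide": [0.04, -0.01, 0.6], "spin": -0.01}, {"slide": [0.04, -0.01, 0.6], "spin": -0.01}, {"slide": [0.04, -0.01, 0.6], "spin": -0.01}]
```

Request:
servo_tool --deltas '[{"slide":[0.08,0.08,0.6],"spin":0},{"slide":[0.08,0.06,0.8],"spin":0},{"slide":[0,0.0,0.6],"spin":0},{"slide":[0,0,0.2],"spin":0},{"slide":[0,0,0],"spin":0}]'

```text
time_s: 34.0
tcp_pos: [0.664, 0.0274, 0.2156]
ee_rot: [[0.576, -0.815, 0.065], [-0.818, -0.574, 0.042], [0.003, -0.077, -0.997]]
wrist_force: [0.8, 0.3, 0.7]
gripper_width: 0.489
```

```bash
python3 p.py 0.6657 0.0261 0.2155 -53.7 20
```

```text
t 34.0 pos [0.664  0.0274 0.2156] yaw -54.86 q [ 15.6  24.2   3.3  -1.5 -64.8  20.1] F [0.79 0.35 0.67] M [-0.112  0.213 -0.008] e6 0.011 w 42.5
N 1
[{"slide": [0.08, -0.03, 0.0], "spin": -0.14}]
```

Request:
servo_tool --deltas '[{"slide":[0.08,-0.03,0.0],"spin":-0.1},{"slide":[0,0,0],"spin":0},{"slide":[0,0,0],"spin":0},{"slide":[0,0,0],"spin":0},{"slide":[0,0,0],"spin":0},{"slide":[0,0,0],"spin":0}]' --gripper 255

```text
time_s: 34.6
tcp_pos: [0.665, 0.0257, 0.2184]
ee_rot: [[0.587, -0.807, 0.065], [-0.81, -0.585, 0.041], [0.005, -0.077, -0.997]]
wrist_force: [1.5, 0.9, -1.2]
gripper_width: 0.147
```

```bash
python3 p.py
```

```text
t 34.6 pos [0.665  0.0257 0.2184] yaw -54.06 q [ 15.5  24.2   3.6  -1.4 -65.2  21. ] F [ 1.48  0.94 -1.24] M [0.037 0.092 0.021] e6 -0.01 w 12.7
```

Request:
servo_tool --deltas '[{"slide":[0,0,0],"spin":0.6},{"slide":[0,0,0],"spin":0},{"slide":[0,0,0],"spin":0},{"slide":[0,0,0],"spin":0}]'

```text
time_s: 35.0
tcp_pos: [0.665, 0.0257, 0.2183]
ee_rot: [[0.519, -0.852, 0.065], [-0.855, -0.518, 0.04], [-0.001, -0.076, -0.997]]
wrist_force: [1.1, 0.7, 0.1]
gripper_width: 0.14
```

```bash
python3 p.py
```

```text
t 35.0 pos [0.665  0.0257 0.2183] yaw -58.72 q [ 15.5  24.2   3.6  -1.4 -65.2  16.3] F [1.09 0.68 0.09] M [-0.548  0.65   0.109] e6 -0.12 w 12.2
```

Request:
servo_tool --deltas '[{"slide":[0,0,0],"spin":0.9},{"slide":[0,0,0],"spin":0.9},{"slide":[0,0,0],"spin":0.9},{"slide":[0,0,0],"spin":0.5},{"slide":[0,0,0],"spin":0},{"slide":[0,0,0],"spin":0},{"slide":[0,0,0],"spin":0}]'

```text
time_s: 35.7
tcp_pos: [0.6649, 0.0256, 0.2178]
ee_rot: [[0.097, -0.993, 0.063], [-0.995, -0.095, 0.038], [-0.031, -0.067, -0.997]]
wrist_force: [-0.5, -0.9, -0.7]
gripper_width: 0.144
```

```bash
python3 p.py
```

```text
t 35.7 pos [0.6649 0.0256 0.2178] yaw -84.44 q [ 15.6  24.3   3.6  -1.2 -65.3  -9.6] F [-0.48 -0.9  -0.67] M [-0.579  0.512  0.302] e6 -0.32 w 12.5
```

Request:
servo_tool --deltas '[{"slide":[0,0,0],"spin":0.8},{"slide":[0,0,0],"spin":0.8},{"slide":[0,0,0],"spin":0},{"slide":[0,0,0],"spin":0},{"slide":[0,0,0],"spin":0}]'

```text
time_s: 36.2
tcp_pos: [0.6648, 0.0256, 0.2176]
ee_rot: [[-0.122, -0.99, 0.063], [-0.991, 0.125, 0.037], [-0.045, -0.058, -0.997]]
wrist_force: [-0.0, -0.7, 0.0]
gripper_width: 0.144
```

```bash
python3 p.py
```

```text
t 36.2 pos [0.6648 0.0256 0.2176] yaw -97.04 q [ 15.6  24.3   3.6  -1.2 -65.3 -22.2] F [-0.   -0.67  0.04] M [-0.506  0.6    0.383] e6 -0.405 w 12.5
```

Request:
servo_tool --deltas '[{"slide":[0,0,0],"spin":0},{"slide":[0,0,0],"spin":0},{"slide":[0,0,-0.6],"spin":0},{"slide":[0,0,-1],"spin":0},{"slide":[0,0,-0.9],"spin":0},{"slide":[0,0,0],"spin":0}]' --gripper 130

```text
time_s: 36.8
tcp_pos: [0.6627, 0.0241, 0.2826]
ee_rot: [[-0.124, -0.99, 0.069], [-0.991, 0.127, 0.042], [-0.051, -0.064, -0.997]]
wrist_force: [-0.1, 0.8, 0.3]
gripper_width: 0.478
```

```bash
python3 p.py 0.4360 0.0068 0.285 -28 24
```

```text
t 36.8 pos [0.6627 0.0241 0.2826] yaw -97.15 q [ 15.4  21.9   9.2  -1.3 -72.8 -22.3] F [-0.13  0.82  0.31] M [-0.08   0.2   -0.025] e6 0.003 w 41.6
N 10
[{"slide": [0.18, 0.89, -0.01], "spin": -0.86}, {"slide": [0.07, 0.91, -0.01], "spin": -0.86}, {"slide": [-0.04, 0.91, -0.01], "spin": -0.86}, {"slide": [-0.15, 0.9, -0.01], "spin": -0.86}, {"slide": [-0.25, 0.87, -0.01], "spin": -0.86}, {"slide": [-0.36, 0.84, -0.01], "spin": -0.86}, {"slide": [-0.45, 0.79, -0.01], "spin": -0.86}, {"slide": [-0.55, 0.73, -0.01], "spin": -0.86}, {"slide": [-0.63, 0.66, -0.01], "spin": -0.86}, {"slide": [-0.7, 0.58, -0.01], "spin": -0.86}]
```

Request:
servo_tool --deltas '[{"slide":[0.18,0.89,-0.2],"spin":-0.86},{"slide":[0.07,0.91,-0.1],"spin":-0.86},{"slide":[-0.04,0.91,-0.07],"spin":-0.86},{"slide":[-0.15,0.9,-0.07],"spin":-0.86},{"slide":[-0.25,0.87,-0.07],"spin":-0.86},{"slide":[-0.36,0.84,-0.07],"spin":-0.86},{"slide":[-0.45,0.79,-0.07],"spin":-0.86},{"slide":[-0.55,0.73,-0.07],"spin":-0.86},{"slide":[-0.55,0.6,-0.05],"spin":-0.8},{"slide":[-0.45,0.4,0],"spin":-0.7}]'

```text
time_s: 37.8
tcp_pos: [0.4384, 0.0048, 0.2784]
ee_rot: [[0.883, -0.464, 0.071], [-0.468, -0.882, 0.051], [0.039, -0.078, -0.996]]
wrist_force: [0.5, 0.1, -0.7]
gripper_width: 0.486
```

```bash
python3 p.py 0.4365 0.0068 0.2155 -28 24
```

```text
t 37.8 pos [0.4384 0.0048 0.2784] yaw -27.9 q [ 21.1  -1.3 -20.4  -1.4 -66.   41.6] F [ 0.49  0.14 -0.75] M [-0.098  0.291 -0.002] e6 -0.574 w 42.3
N 3
[{"slide": [-0.03, -0.01, 0.84], "spin": 0.0}, {"slide": [-0.03, -0.01, 0.84], "spin": 0.0}, {"slide": [-0.03, -0.01, 0.84], "spin": 0.0}]
```

Request:
servo_tool --deltas '[{"slide":[0.05,0.0,0.5],"spin":0.1},{"slide":[0,0,0.8],"spin":0.1},{"slide":[0,0.0,0.6],"spin":0},{"slide":[0,0,0.2],"spin":0},{"slide":[0,0,0],"spin":0}]'

```text
time_s: 38.3
tcp_pos: [0.4409, 0.0073, 0.2241]
ee_rot: [[0.869, -0.489, 0.076], [-0.493, -0.868, 0.056], [0.039, -0.086, -0.996]]
wrist_force: [-0.6, 0.2, 0.3]
gripper_width: 0.488
```

```bash
python3 p.py 0.4362 0.0068 0.2155 -28 24
```

```text
t 38.3 pos [0.4409 0.0073 0.2241] yaw -29.57 q [ 21.1   1.3 -25.8  -1.7 -57.7  40.2] F [-0.6   0.24  0.28] M [-0.213  0.288  0.   ] e6 0.005 w 42.4
N 1
[{"slide": [-0.16, 0.11, 0.34], "spin": -0.2}]
```

Request:
servo_tool --deltas '[{"slide":[-0.18,0.12,0.3],"spin":-0.15},{"slide":[0,0,0],"spin":0}]'

```text
time_s: 38.5
tcp_pos: [0.4362, 0.0075, 0.2162]
ee_rot: [[0.88, -0.469, 0.078], [-0.474, -0.879, 0.057], [0.042, -0.087, -0.995]]
wrist_force: [-0.5, 0.0, -0.2]
gripper_width: 0.491
```

```bash
python3 p.py 0.4362 0.0068 0.2155 -28 24
```

```text
t 38.5 pos [0.4362 0.0075 0.2162] yaw -28.3 q [ 21.4   1.1 -27.2  -1.7 -56.4  41.3] F [-0.53  0.02 -0.17] M [-0.202  0.361 -0.036] e6 0.056 w 42.7
N 1
[{"slide": [0.01, 0.02, 0.03], "spin": -0.04}]
```

Request:
servo_tool --deltas '[{"slide":[0,0,0],"spin":0},{"slide":[0,0,0],"spin":0},{"slide":[0,0,0],"spin":0},{"slide":[0,0,0],"spin":0},{"slide":[0,0,0],"spin":0},{"slide":[0,0,0],"spin":0}]' --gripper 255

```text
time_s: 39.1
tcp_pos: [0.4364, 0.0064, 0.2176]
ee_rot: [[0.88, -0.468, 0.079], [-0.473, -0.88, 0.054], [0.044, -0.085, -0.995]]
wrist_force: [0.6, 1.7, 0.2]
gripper_width: 0.148
```

```bash
python3 p.py
```

```text
t 39.1 pos [0.4364 0.0064 0.2176] yaw -28.23 q [ 21.4   1.  -27.1  -1.5 -56.5  41.3] F [0.64 1.68 0.21] M [0.157 0.322 0.081] e6 -0.025 w 12.9
```

Request:
servo_tool --deltas '[{"slide":[0,0,0],"spin":0.6},{"slide":[0,0,0],"spin":0},{"slide":[0,0,0],"spin":0},{"slide":[0,0,0],"spin":0}]'

```text
time_s: 39.5
tcp_pos: [0.4364, 0.0064, 0.2175]
ee_rot: [[0.84, -0.538, 0.078], [-0.542, -0.839, 0.053], [0.037, -0.087, -0.996]]
wrist_force: [0.4, 0.1, 0.1]
gripper_width: 0.145
```

```bash
python3 p.py
```

```text
t 39.5 pos [0.4364 0.0064 0.2175] yaw -32.85 q [ 21.4   1.1 -27.1  -1.4 -56.6  36.6] F [0.36 0.14 0.11] M [-0.644  0.433  0.094] e6 -0.151 w 12.6
```

Request:
servo_tool --deltas '[{"slide":[0,0,0],"spin":0.9},{"slide":[0,0,0],"spin":0.9},{"slide":[0,0,0],"spin":0.9},{"slide":[0,0,0],"spin":0.5},{"slide":[0,0,0],"spin":0},{"slide":[0,0,0],"spin":0},{"slide":[0,0,0],"spin":0}]'

```text
time_s: 40.2
tcp_pos: [0.4362, 0.0061, 0.2171]
ee_rot: [[0.523, -0.849, 0.076], [-0.852, -0.521, 0.05], [-0.003, -0.091, -0.996]]
wrist_force: [0.1, 0.9, -0.9]
gripper_width: 0.148
```

```bash
python3 p.py
```

```text
t 40.2 pos [0.4362 0.0061 0.2171] yaw -58.47 q [ 21.5   1.1 -27.2  -1.3 -56.6  10.7] F [ 0.07  0.86 -0.86] M [-0.668  0.376  0.285] e6 -0.36 w 12.9
```

Request:
servo_tool --deltas '[{"slide":[0,0,0],"spin":1.0},{"slide":[0,0,0],"spin":0},{"slide":[0,0,0],"spin":0},{"slide":[0,0,0],"spin":0}]'

```text
time_s: 40.6
tcp_pos: [0.4361, 0.0062, 0.217]
ee_rot: [[0.404, -0.911, 0.076], [-0.914, -0.402, 0.05], [-0.015, -0.089, -0.996]]
wrist_force: [0.3, 0.6, -0.7]
gripper_width: 0.154
```

```bash
python3 p.py
```

```text
t 40.6 pos [0.4361 0.0062 0.217 ] yaw -66.14 q [ 21.5   1.1 -27.2  -1.3 -56.6   3. ] F [ 0.34  0.56 -0.7 ] M [-0.538  0.449  0.276] e6 -0.362 w 13.4
```

Request:
servo_tool --deltas '[{"slide":[0,0,0],"spin":0},{"slide":[0,0,0],"spin":0},{"slide":[0,0,-0.6],"spin":0},{"slide":[0,0,-1],"spin":0},{"slide":[0,0,-0.9],"spin":0},{"slide":[0,0,0],"spin":0}]' --gripper 130

```text
time_s: 41.2
tcp_pos: [0.4318, 0.0036, 0.2812]
ee_rot: [[0.402, -0.912, 0.078], [-0.915, -0.399, 0.055], [-0.019, -0.094, -0.995]]
wrist_force: [0.1, -0.3, 0.1]
gripper_width: 0.478
```

```bash
python3 p.py 0.5600 -0.0988 0.285 -108.5 24
```

```text
t 41.2 pos [0.4318 0.0036 0.2812] yaw -66.29 q [ 21.2  -2.3 -21.   -1.4 -66.    3. ] F [ 0.15 -0.29  0.11] M [-0.071  0.203 -0.002] e6 0.004 w 41.6
N 7
[{"slide": [0.83, -0.44, -0.02], "spin": 0.75}, {"slide": [0.78, -0.52, -0.02], "spin": 0.75}, {"slide": [0.72, -0.6, -0.02], "spin": 0.75}, {"slide": [0.65, -0.67, -0.02], "spin": 0.75}, {"slide": [0.58, -0.74, -0.02], "spin": 0.75}, {"slide": [0.5, -0.79, -0.02], "spin": 0.75}, {"slide": [0.41, -0.84, -0.02], "spin": 0.75}]
```

Request:
servo_tool --deltas '[{"slide":[0,0,-0.8],"spin":0},{"slide":[0.5,0.2,-0.8],"spin":0},{"slide":[0.8,0.3,-0.5],"spin":0},{"slide":[0.8,0.3,0],"spin":0},{"slide":[0.8,0.3,0],"spin":0},{"slide":[0.8,0.3,0],"spin":0},{"slide":[0.8,0.3,0],"spin":0},{"slide":[0.8,0.3,0],"spin":0},{"slide":[0,0,0],"spin":0}]'

```text
time_s: 42.1
tcp_pos: [0.4346, -0.1436, 0.3214]
ee_rot: [[0.401, -0.913, 0.077], [-0.916, -0.397, 0.062], [-0.026, -0.095, -0.995]]
wrist_force: [-0.2, 1.5, -0.1]
gripper_width: 0.491
```

```bash
python3 p.py;python3 - <<'E'
from h import *
t=optics.capture("top")["frame"]
cv2.imwrite("pics/t8f.png",cv2.cvtColor(t,4))
cv2.imwrite("pics/t8.png",cv2.resize(cv2.cvtColor(t[145:290,190:355],4),None,fx=4,fy=4,interpolation=2))
s=optics.capture("scene")["frame"]
cv2.imwrite("pics/s8.png",cv2.resize(cv2.cvtColor(s[135:275,195:375],4),None,fx=4,fy=4,interpolation=2))
E
```

```text
t 42.1 pos [ 0.4346 -0.1436  0.3214] yaw -66.36 q [ -0.4   0.2 -12.   -3.8 -73.5  25. ] F [-0.16  1.47 -0.05] M [-0.084  0.308  0.02 ] e6 0.167 w 42.7
```

View pics/t8.png

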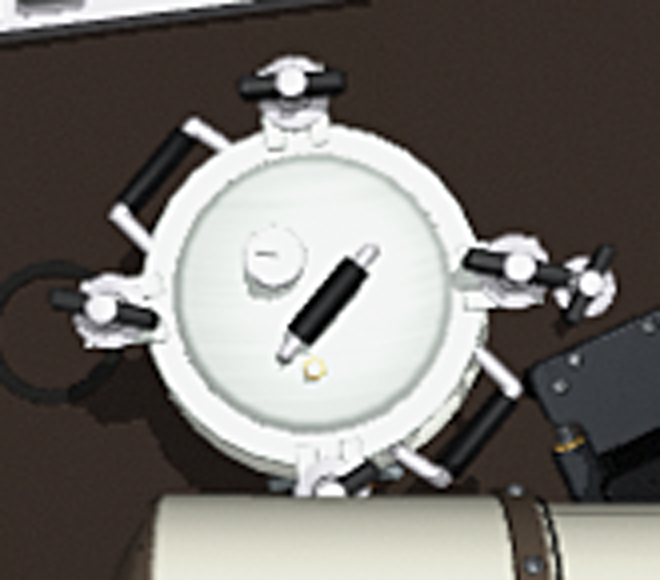

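View pics/t8f.png

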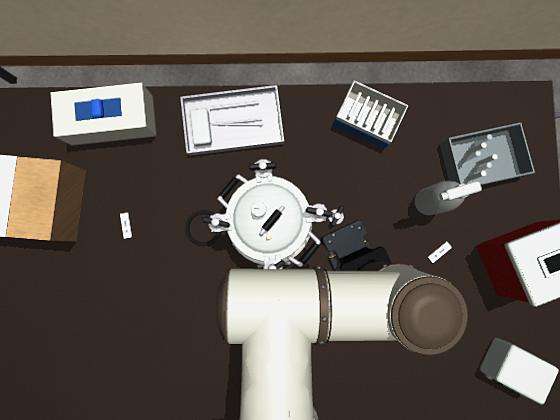

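View pics/s8.png

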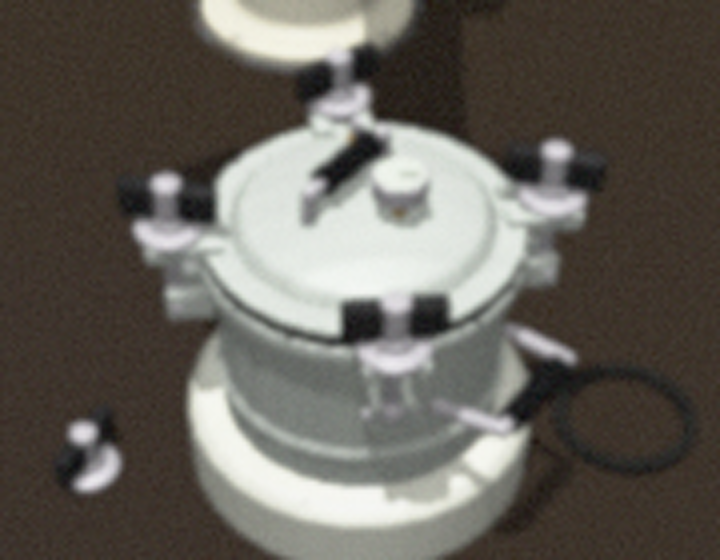

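C's last step slipped: the jaws opened to 13.4 mm and torque stopped rising at about 0.36. Its moment reading of about 0.28 is the lowest of the four. There are 30 s left, so I'll regrip C and check or top it up.

```bash
python3 p.py 0.4325 0.0035 0.285 -57 22
```

```text
t 42.2 pos [ 0.4345 -0.1423  0.3217] yaw -66.25 q [ -0.3   0.1 -12.   -3.8 -73.5  24.9] F [-0.31  0.61  0.34] M [-0.081  0.296 -0.023] e6 0.026 w 42.7
N 7
[{"slide": [-0.77, -0.33, 0.21], "spin": -0.17}, {"slide": [-0.76, -0.34, 0.21], "spin": -0.17}, {"slide": [-0.75, -0.36, 0.21], "spin": -0.17}, {"slide": [-0.74, -0.38, 0.21], "spin": -0.17}, {"slide": [-0.73, -0.39, 0.21], "spin": -0.17}, {"slide": [-0.72, -0.41, 0.21], "spin": -0.17}, {"slide": [-0.72, -0.43, 0.21], "spin": -0.17}]
```

Request:
servo_tool --deltas '[{"slide":[-0.77,-0.33,0.1],"spin":-0.17},{"slide":[-0.76,-0.34,0.2],"spin":-0.17},{"slide":[-0.75,-0.36,0.2],"spin":-0.17},{"slide":[-0.74,-0.38,0.2],"spin":-0.17},{"slide":[-0.73,-0.39,0.2],"spin":-0.17},{"slide":[-0.65,-0.38,0.2],"spin":-0.17},{"slide":[-0.4,-0.25,0.2],"spin":-0.1},{"slide":[0,0,0],"spin":0}]'

```text
time_s: 43.0
tcp_pos: [0.4332, 0.0056, 0.2957]
ee_rot: [[0.55, -0.831, 0.079], [-0.835, -0.546, 0.067], [-0.013, -0.103, -0.995]]
wrist_force: [-1.4, -0.4, 0.1]
gripper_width: 0.493
```

```bash
python3 p.py 0.4362 0.0062 0.216 -57 22
```

```text
t 43.0 pos [0.4332 0.0056 0.2957] yaw -56.63 q [ 20.9  -2.7 -19.   -2.2 -68.1  13.2] F [-1.39 -0.4   0.09] M [-0.126  0.354  0.017] e6 -0.039 w 42.9
N 4
[{"slide": [0.01, -0.03, 0.8], "spin": 0.01}, {"slide": [0.01, -0.03, 0.8], "spin": 0.01}, {"slide": [0.01, -0.03, 0.8], "spin": 0.01}, {"slide": [0.01, -0.03, 0.8], "spin": 0.01}]
```

Request:
servo_tool --deltas '[{"slide":[0.05,0.1,0.6],"spin":0},{"slide":[0.04,0.1,0.9],"spin":0},{"slide":[0,0.0,0.9],"spin":0},{"slide":[0,0,0.5],"spin":0},{"slide":[0,0,0],"spin":0}]'

```text
time_s: 43.5
tcp_pos: [0.4361, 0.0079, 0.2225]
ee_rot: [[0.553, -0.829, 0.084], [-0.833, -0.549, 0.07], [-0.012, -0.108, -0.994]]
wrist_force: [-0.6, 1.0, 0.6]
gripper_width: 0.49
```

```bash
python3 p.py 0.4362 0.0065 0.215 -57 22;python3 - <<'E'
from h import *
s=optics.capture("scene")["frame"]
cv2.imwrite("pics/s9.png",cv2.resize(cv2.cvtColor(s[95:235,195:375],4),None,fx=4,fy=4,interpolation=2))
E
```

```text
t 43.5 pos [0.4361 0.0079 0.2225] yaw -56.42 q [ 21.    0.6 -26.5  -2.4 -57.   13.8] F [-0.64  1.    0.6 ] M [-0.198  0.282  0.026] e6 0.013 w 42.6
N 1
[{"slide": [0.05, 0.03, 0.3], "spin": 0.07}]
```

View pics/s9.png

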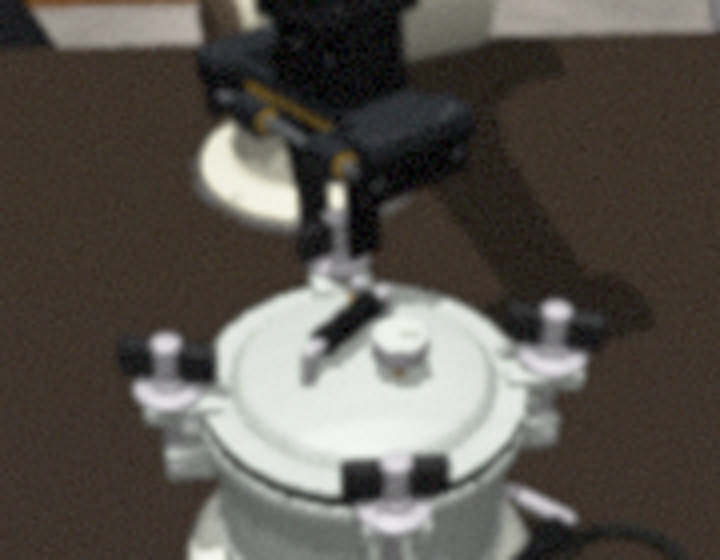

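The fingers straddle C's hub at (338,220). I'll lower and grip.

Request:
servo_tool --deltas '[{"slide":[0.05,0.06,0.25],"spin":0},{"slide":[0,0,0],"spin":0},{"slide":[0,0,0],"spin":0},{"slide":[0,0,0],"spin":0},{"slide":[0,0,0],"spin":0},{"slide":[0,0,0],"spin":0},{"slide":[0,0,0],"spin":0}]' --gripper 255

```text
time_s: 44.25
tcp_pos: [0.4366, 0.0056, 0.2193]
ee_rot: [[0.553, -0.829, 0.087], [-0.833, -0.549, 0.069], [-0.01, -0.111, -0.994]]
wrist_force: [0.2, 0.1, -0.5]
gripper_width: 0.146
```

```bash
python3 p.py
```

```text
t 44.25 pos [0.4366 0.0056 0.2193] yaw -56.42 q [ 20.7   0.7 -26.9  -2.4 -56.3  14. ] F [ 0.2   0.11 -0.49] M [-0.481  0.621 -0.037] e6 0.029 w 12.7
```

Request:
servo_tool --deltas '[{"slide":[0,0,0],"spin":0.6},{"slide":[0,0,0],"spin":0},{"slide":[0,0,0],"spin":0},{"slide":[0,0,0],"spin":0}]'

```text
time_s: 44.65
tcp_pos: [0.4366, 0.0056, 0.2193]
ee_rot: [[0.485, -0.87, 0.086], [-0.874, -0.48, 0.068], [-0.018, -0.108, -0.994]]
wrist_force: [-0.9, -0.4, 0.2]
gripper_width: 0.15
```

```bash
python3 p.py
```

```text
t 44.65 pos [0.4366 0.0056 0.2193] yaw -60.99 q [ 20.8   0.8 -26.9  -2.3 -56.3   9.4] F [-0.89 -0.36  0.19] M [-0.585  0.702  0.142] e6 -0.181 w 13.0
```

Request:
servo_tool --deltas '[{"slide":[0,0,0],"spin":0.6},{"slide":[0,0,0],"spin":0},{"slide":[0,0,0],"spin":0},{"slide":[0,0,0],"spin":0}]'

```text
time_s: 45.05
tcp_pos: [0.4365, 0.0055, 0.2193]
ee_rot: [[0.416, -0.905, 0.086], [-0.909, -0.411, 0.067], [-0.026, -0.106, -0.994]]
wrist_force: [-0.1, -0.1, -1.0]
gripper_width: 0.15
```

```bash
python3 p.py
```

```text
t 45.05 pos [0.4365 0.0055 0.2193] yaw -65.41 q [ 20.8   0.8 -26.9  -2.2 -56.3   4.9] F [-0.15 -0.07 -1.  ] M [-0.7    0.656  0.362] e6 -0.364 w 13.0
```

Request:
servo_tool --deltas '[{"slide":[0,0,0],"spin":0.6},{"slide":[0,0,0],"spin":0},{"slide":[0,0,0],"spin":0},{"slide":[0,0,0],"spin":0}]'

```text
time_s: 45.45
tcp_pos: [0.4363, 0.0055, 0.2193]
ee_rot: [[0.344, -0.935, 0.085], [-0.938, -0.339, 0.067], [-0.034, -0.103, -0.994]]
wrist_force: [-0.7, 0.4, 0.3]
gripper_width: 0.148
```

```bash
python3 p.py
```

```text
t 45.45 pos [0.4363 0.0055 0.2193] yaw -69.87 q [ 20.8   0.8 -26.9  -2.2 -56.4   0.4] F [-0.65  0.36  0.28] M [-0.681  0.705  0.432] e6 -0.445 w 12.8
```

Request:
servo_tool --deltas '[{"slide":[0,0,0],"spin":0},{"slide":[0,0,0],"spin":0},{"slide":[0,0,-0.6],"spin":0},{"slide":[0,0,-1],"spin":0},{"slide":[0,0,-1],"spin":0},{"slide":[0,0,-0.8],"spin":0},{"slide":[0,0,0],"spin":0}]' --gripper 130

```text
time_s: 46.15
tcp_pos: [0.4316, 0.0011, 0.308]
ee_rot: [[0.339, -0.936, 0.095], [-0.94, -0.333, 0.074], [-0.038, -0.114, -0.993]]
wrist_force: [0.1, 1.0, -0.1]
gripper_width: 0.491
```

Request:
servo_tool --deltas '[{"slide":[0.5,0.4,-0.3],"spin":0},{"slide":[0.8,0.4,-0.1],"spin":0},{"slide":[0.8,0.4,-0.1],"spin":0},{"slide":[0.8,0.4,-0.1],"spin":0},{"slide":[0.8,0.4,-0.1],"spin":0},{"slide":[0.8,0.4,-0.1],"spin":0},{"slide":[0.8,0.4,0],"spin":0},{"slide":[0.4,0.2,0],"spin":0},{"slide":[0,0,0],"spin":0}]'

```text
time_s: 47.05
tcp_pos: [0.4078, -0.1625, 0.307]
ee_rot: [[0.335, -0.937, 0.097], [-0.941, -0.328, 0.082], [-0.045, -0.119, -0.992]]
wrist_force: [-0.8, 0.5, -0.8]
gripper_width: 0.488
```

```bash
python3 p.py;python3 - <<'E'
from h import *
t=optics.capture("top")["frame"]
a=cv2.imread("pics/top0.png"); b=cv2.cvtColor(t,4)
cv2.imwrite("pics/t10.png",b)
d=cv2.absdiff(a,b).max(2)
for n,(x0,y0,x1,y1) in dict(spare=(328,203,348,230),gasket=(183,205,205,248),cas1=(115,208,136,242),cas2=(424,238,456,266),bottle=(410,175,485,220)).items(): print(n,(d[y0:y1,x0:x1]>40).sum())
s=optics.capture("scene")["frame"]
cv2.imwrite("pics/s10.png",cv2.resize(cv2.cvtColor(s[135:275,195:375],4),None,fx=4,fy=4,interpolation=2))
E
```

```text
t 47.05 pos [ 0.4078 -0.1625  0.307 ] yaw -70.42 q [ -4.3  -1.6 -15.2  -5.4 -71.2  25.2] F [-0.79  0.46 -0.83] M [-0.119  0.291  0.026] e6 0.114 w 42.4
spare 30
gasket 0
cas1 0
cas2 0
bottle 0
```

View pics/s10.png

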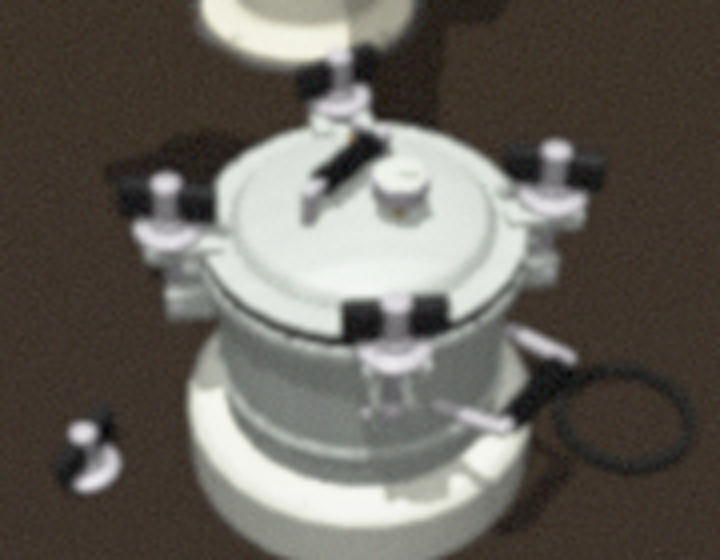

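View pics/t10.png

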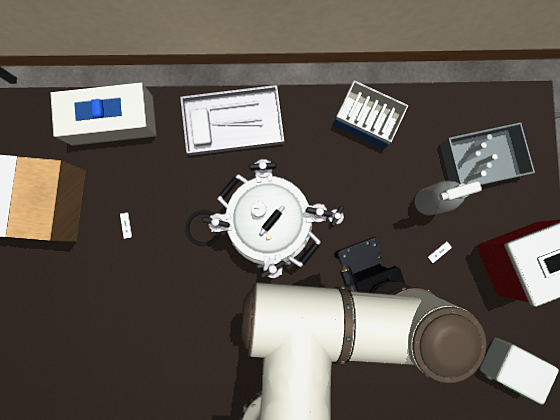

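The arm is clear of everything, and the spare nut at (337,216), gasket, cassettes and bottle are where they were. The 30 changed pixels in the spare nut's box come from nut D's turned bar. I'm handing in.

```bash
python3 -c "
from station import r,sense
print(r.finish_job(), sense()['time_s'])"
```

```text
the job is handed in; nothing more can be done
the job is handed in; nothing more can be done
```

I tightened all four nuts by hand crosswise in two rounds and handed the job in at about 47 s of the 72 s allowed. No verdict was reported.

I labelled the nuts by position, because the camera doesn't show which is nut 1: D is on the robot's right, B on its left, A at the far side and C at the near side. Opposite pairs are D–B and A–C. The order was D, B, A, C in both rounds.

| Nut | First round (N m) | Second round (N m) |
|---|---|---|
| D | 0.15 | 0.43 |
| B | 0.15 | 0.42 |
| A | 0.17 | 0.40 |
| C | 0.17 | 0.44, after a second grip |

These come from the last joint's holding effort; the noisier wrist moment mostly agreed.

**What went wrong or disagreed:**
- **Nut C slipped:** the jaws slipped on its bar at about 0.36 N m, and the wrist moment then read only about 0.28. I gripped it again and took it to 0.44, where the moment read 0.43.
- **Tool tilt:** the tool leaned gradually during the job, to about 7° by the end. The interface gave no way to correct it. The nuts still gripped, but it probably caused the slip at C.
- **Slackening:** firming D and B cost A about 0.05 N m before its second turn. I expect the same loss on D and B, leaving them near 0.37, but I did not grip them again to check.
- **Clamping force:** the force in newtons on the lid could not be measured, so I judged it from torque alone. I did not measure how level the lid is.

The last pictures show the arm clear of everything. In the top view the gasket, cassettes and bottle are unchanged from the start, and the spare nut stands where it was.

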